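# Fit the bowl and lock it with the bayonet cap

### The arm

A 6-joint arm with a two-finger parallel gripper is mounted at the origin on the work surface. World frame = base frame: x ahead of the robot, y to its left, z up, the work surface at z = 0. Lengths are in m, angles in rad, forces in N, time in s.
With the tool pointing down it reaches from about 0.15 to 0.775 m from the base axis. Payload 6.1 kg.
Tool frame: the origin (TCP) lies midway between the tips of the shut fingers; the grasp point (between the pads) lies 19 mm behind it; z points along the fingers, y is the direction in which the jaws open and shut (so a half turn about z gives the same grasp; the last joint's range is limited). The gripper opens to 85 mm and grips with 20 to 120 N. Pads are 22 mm wide; open, the fingers measure 114 mm over their backs; the gripper's body (76 mm by 85 mm) begins 54 mm behind the grasp point. The pads swing forward as they close: fully open they stand 13 mm farther back than shut.
Start: joints at [-1.323, 0.126, -0.04, 1.405, 0, 1.571], TCP at [0.129, -0.509, 0.195] pointing down, gripper open.
Joint ranges: [-2.72, 2.72], [-0.95, 1.95], [-1.27, 1.35], [-1.78, 2.02], [-1.46, 1.47], [-3.14, 3.14]. Speed limits (rad/s): [2.39, 2.39, 3.01, 3.14, 3.14, 3.14].

### API

Orientations are given as a unit quaternion [x, y, z, w].
In Python, from station import read_state, snapshot, camera_info, job_done gives the robot as it stands.
- The arm moves only by the shell command python3 -m handwheel 'ROWS' [FORCE]. ROWS is JSON, a list that holds one entry, the list of rows, each a list of 7 numbers: the closure in counts, from 0 (fully open) to 255 (shut), then the shift along the tool's x, y, z in mm, then the turn, a rotation vector about the tool's x, y, z in degrees. In form: [[[hand, tx, ty, tz, ax, ay, az], ...]]. A call has 1 to 10 rows; each row is the pose to reach, as a shift and turn from the pose commanded when the call began, along the tool's axes at that moment; what a row does not reach only later rows make up. A row lasts 1/8 s, in which the tool goes at most 62.5 mm and 10.7 degrees, less where a joint would pass 70% of its speed; a pose out of reach is approached as far as the arm can. A call with a gripper value outside its range is refused whole. The fingers move at their own pace and stop on an object; FORCE is the grip in N (left out, the last holds). Time passes only in rows, so rows that repeat a pose let the fingers close. It gives the time, the measured TCP pose, the force and the opening at its end, in the units of the state.
- read_state(): the state, without advancing time (a new reading comes with each control period).
- snapshot(name): name is "side" or "top"; returns the picture (384x512x3 uint8, red, green, blue); there is no depth.
- camera_info(name): a dict with "camera_matrix" (3x3 intrinsics, pixels), "R" (3x3) and "t" (3): a world point X has camera coordinates R X + t. Camera axes: x right, y down, z forward; pixel columns grow to the right and rows downward; lengths in m; the calibration is good to about 2 mm. A picture is of the moment at which its call begins. camera_info takes no time and is no camera call.
- job_done(): hands the job in, once; it reports no verdict.
The state is a dict: "t": time; "joints": joint angles; "qvel": joint speeds; "effort": joint torques, N m; "tcp_pos": TCP position; "ee_rot": TCP orientation; "wrist_force": force on the tool from outside, world axes, zero at the start; "moment": the same for the moment, N m; "gripper_width": opening from 0.0 (shut) to 1.0 (fully open).
Only numpy, scipy, OpenCV 4.12 (cv2) and the standard library are available. Lean on these libraries where they do the work, as an engineer would, in place of code of your own. Each camera call takes 0.05 s, during which the arm holds its last target.

### The job

Lower the white bowl over the slotted post of the drive base, without dropping it, so that its two ears sit fully down on the two pegs. Then take the bayonet cap from its cup, push it down into the post against the spring, and twist it clockwise (seen from above) a full quarter turn to its stop. It springs back if let go, so finish still gripping the cap in the turned position; leave the bottle, the wrench and the beaker where they are.

Things in the scene. Friction and masses are not known exactly. Their poses are not given: they have to be found in the camera images.
- base: Fixed low metal drive base, 170 (x) by 230 mm (y), flat top 40 mm above the table; a grey motor (up to 86 mm high) sticks out to 210 mm along +x. Origin on the table under the post's axis, z up. On the top, at y = +75 and -75 mm, stand two upright pegs: 12 mm diameter, 20 mm tall, tapered tips.
- post_top (a point): Mouth centre of the steel post on the base's axis, 106 mm above the table; axes as the base's. Post: outer diameter 42, bore 33, 66 mm tall. Two entry slots 11 mm wide in its wall at +x and -x, open at the top; 16 mm down each turns into a level channel running clockwise (from above) to a stop 94 degrees from the entry: lugs enter along base x, end along base y.
- bowl_center (a point): Loose white enamelled bowl, about 0.6 kg, standing on the table. Point on its axis 37.5 mm above its underside, z up. Central open tube, outer diameter 56, bore 48, top 75 mm above the underside: grip it across the top. Round it a pan of 120 mm diameter, wall 3 mm thick and 30 mm high. Seated: underside on the base's flat top (this point 77.5 mm above the table), post inside the tube.
- bowl_ear (a point): Centre of the through hole (16 mm) in one of the bowl's two ears, on the underside, at the bowl's y = +75 mm; the other is at -75 mm. Ears: rings of 30 mm outer diameter, 14 mm high. Each takes one peg; either ear on either peg.
- cap_center (a point): Loose bayonet cap, about 0.2 kg, upright in the cup. Point on its axis at the underside of its flange, about half-way up; z up. Above: black flange 60 mm diameter, 8 mm thick, then a grip bar 50 mm long (x), 14 mm thick (y), 8 to 46 mm above the point. Resting in the post on the spring, the point is 127 mm above the table; fully in, flange on the seated bowl's tube, 115 mm.
- cap_lugs (a point): Point on the cap's axis 31 mm below its flange's underside, on the line of its two lugs: round pins 7 mm thick, out to 20 mm from the axis along the cap's +x and -x. Barrel 28 mm diameter to 40 mm below the flange, two 5 mm drive pins under it to 48 mm. A half turn makes no difference. The lugs clear the channel roof only within 2.5 mm of fully in.
- cup: Fixed grey upright cup that holds the cap: 84 mm foot disc, tube of 56 mm outer and 46 mm inner diameter, 56 mm high. Origin under its centre on the table. The cap's flange rests on its rim, so the flange's underside is 56 mm above the table.
- plunger (a joint): Spring plate inside the post: 0 up, grows (m) as the cap is pushed in; 0.012 with the cap fully in, end of travel 0.017. Its spring pushes up with about 4 N at 0 and 7.5 N at 0.012. With the flange pressed on the bowl's tube the stop is hard.
- rotor (a joint): Spring rotor in the post, turned by the cap: 0 at rest, grows (rad) clockwise from above. It starts to move once the cap has turned about 13 degrees and reads about 1.35 with the cap a quarter turn in. It resists with 0.03 N m at rest to 0.11 N m when turned and drives the cap back if let go.
- spray: Bystander: closed round white bottle, 64 mm diameter, 170 mm high, standing. Origin under its centre.
- wrench: Bystander: steel wrench, 180 mm long, lying flat along its x. Origin near its middle, on the underside.
- beaker: Bystander: open steel beaker, 80 mm across the rim, 100 mm high, standing. Origin under its centre.
There are look-alikes about, which are no part of the job. What is shaped like the part that bears cap_center but turquoise is not meant.

How it is judged:
On the way, in this order (a step that is already met when the one before it is completed fails the run):
1. the bowl is seated on the base with both pegs in its ears, let go, while the cap is not yet in the post (horizontal distance between bowl_center and base below 0.006 m and z of bowl_center in the frame of base below 0.0815 m and angle between the y axis of bowl_center and the y axis of base, either way round below 0.08 rad and angle between bowl_center's own z axis and vertical below 0.05 rad and contact force between the fingers and bowl below 0.3 N and horizontal distance between cap_center and base above 0.06 m), for 0.2 s.
2. the cap is pushed down fully into the post, not yet turned (horizontal distance between each of bowl_center, cap_center and base below 0.006 m and z of bowl_center in the frame of base below 0.0815 m and angle between the y axis of bowl_center and the y axis of base, either way round below 0.08 rad and angle between bowl_center's own z axis and vertical below 0.05 rad and angle between cap_center's own z axis and vertical below 0.09 rad and value of joint plunger above 0.0085 m and value of joint rotor below 0.4 rad), for 0.05 s.
At the end, for the whole second after the job is handed in: Cap still gripped (over 2 N; bowl untouched), on the post axis within 6 mm and 5 deg, flange within 4.5 mm of the tube top, lugs within 14 deg of the base's y axis, rotor over 1.1 rad, plunger over 7.5 mm; bowl on its pegs within 6 mm, within 4 mm of fully down, 3 deg level, 4.5 deg yaw (horizontal distance between each of bowl_center, cap_center and base below 0.006 m and z of bowl_center in the frame of base below 0.0815 m and angle between the y axis of bowl_center and the y axis of base, either way round below 0.08 rad and angle between bowl_center's own z axis and vertical below 0.05 rad and angle between cap_center's own z axis and vertical below 0.09 rad and value of joint plunger above 0.0075 m and value of joint rotor above 1.1 rad and angle between the x axis of cap_center and the y axis of base, either way round below 0.25 rad and z of cap_center in the frame of base below 0.1195 m and contact force between the fingers and cap above 2 N and contact force between the fingers and bowl below 0.3 N); the arm keeps its last pose, push and grip.
It fails at once if a bystander (bottle, wrench or beaker) is moved by more than 30 mm (distance of any of spray, wrench, beaker from where it was at the start of the episode above 0.03 m).
It fails at once if the bowl is dropped onto the base (faster than 0.6 m/s at the post) (linear speed of bowl above 0.6 m/s and horizontal distance between bowl_center and base below 0.012 m and z of bowl_center in the frame of base below 0.14 m).
It also fails if it takes over 61 s, if anything falls off the work surface, if the arm or the gripper's body presses on something with over 40 N, if the wrist force passes 120 N, or if a joint passes its speed limit or range.

## Working session

There is one attempt and no reset: what is moved stays moved. The work goes in short steps, Python scripts to look and compute and a shell command to move; the robot and the scene stay as the last step left them, time stands still between calls to the robot, and variables do not carry over. Pictures are saved under pics/ and viewed, and the job is handed in when it is done.

```bash
ls -la; mkdir -p pics; python3 - <<'E'
from station import *
import cv2
for n in("side","top"):
    im=snapshot(n); cv2.imwrite(f"pics/{n}0.png",im[:,:,::-1]); 
    c=camera_info(n); print(n,c)
print(read_state())
E
```

```text
total 12
drwxr-xr-x  3 agent agent 4096 Dec  7 16:22 .
drwxr-xr-x 23 root  root  4096 Dec  7 16:22 ..
drwxr-xr-x  2 agent agent 4096 Dec  7 16:22 pics
side {'camera_matrix': array([[460.04422066,   0.        , 257.97820318],
       [  0.        , 460.04422066, 193.98604822],
       [  0.        ,   0.        ,   1.        ]]), 'R': array([[-0.97754846, -0.2105809 , -0.00739583],
       [-0.13398713,  0.64831158, -0.74949286],
       [ 0.16262368, -0.73167464, -0.66197112]]), 't': array([0.52069538, 0.09629818, 1.55373496])}
top {'camera_matrix': array([[411.01338407,   0.        , 249.79873824],
       [  0.        , 411.01338407, 204.09398212],
       [  0.        ,   0.        ,   1.        ]]), 'R': array([[-0.0249839 , -0.99955864,  0.0160725 ],
       [-0.99085589,  0.02262758, -0.13301349],
       [ 0.1325911 , -0.01924873, -0.9909839 ]]), 't': array([0.05753725, 0.55867389, 1.36532262])}
{'t': 0.1, 'joints': array([-1.32302117e+00,  1.26379675e-01, -4.05164949e-02,  1.40539115e+00,
       -3.35223509e-05,  1.57078107e+00]), 'qvel': array([-0.00027809, -0.00010165,  0.00216615,  0.00018202,  0.00032974,
       -0.00190955]), 'effort': array([ 2.03510958e-04, -4.36905777e+01,  3.53604627e+01,  1.37558120e-02,
        5.36501113e-05, -3.18619009e-06]), 'tcp_pos': array([ 0.12864185, -0.50856466,  0.19467056]), 'ee_rot': array([ 9.92334524e-01,  1.23578463e-01, -1.08748793e-04, -7.37712683e-04]), 'wrist_force': array([ 0.63629872, -0.64663502,  0.29464651]), 'moment': array([ 0.02376852, -0.01963493, -0.01587848]), 'gripper_width': 1.0046734896422076}
```

View pics/side0.png

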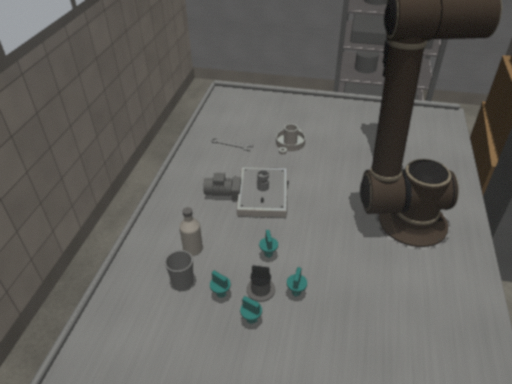

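View pics/top0.png

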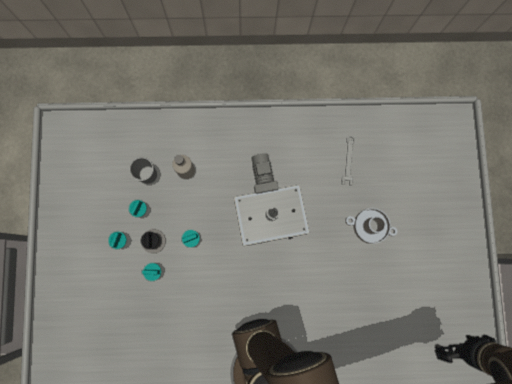

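The side view shows the base at (263,190), bowl at (290,137), and black cap in its cup at (261,280) among turquoise look-alikes. In the top view the base post is at (272,213), the bowl at (372,226) and the cap at (152,240). I'll zoom in next.

```bash
python3 - <<'E'
import cv2
t=cv2.imread("pics/top0.png"); s=cv2.imread("pics/side0.png")
def crop(im,x,y,w,h,f): return cv2.resize(im[y:y+h,x:x+w],None,fx=f,fy=f,interpolation=cv2.INTER_CUBIC)
a=crop(t,340,195,64,64,6); b=crop(t,230,145,84,104,4)[:384]; 
cv2.imwrite("pics/z1.png",cv2.hconcat([a,crop(t,228,181,86,64,4.6)[:0] if 0 else cv2.resize(t[181:249,230:314],(474,384),interpolation=cv2.INTER_CUBIC)[:, :400]]))
cv2.imwrite("pics/z2.png",cv2.hconcat([crop(t,120,208,64,64,6),crop(s,230,255,64,64,6)]))
cv2.imwrite("pics/z3.png",cv2.hconcat([crop(s,230,160,64,64,6),crop(s,258,110,64,64,6)]))
E
```

```text
(no output)
```

View pics/z1.png

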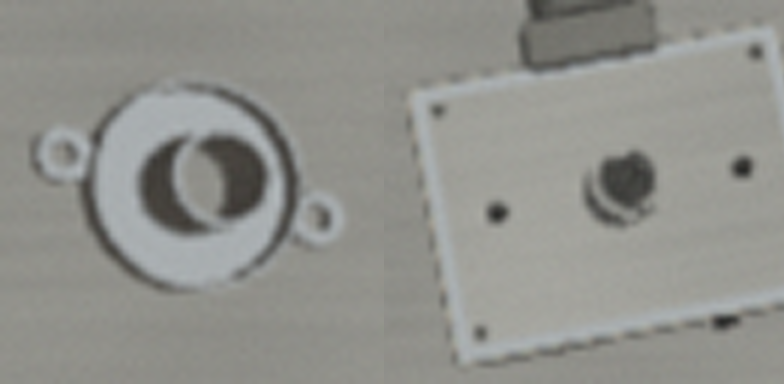

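View pics/z2.png

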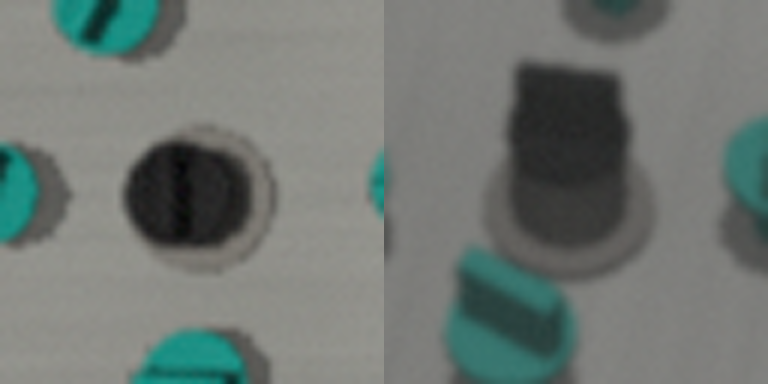

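View pics/z3.png

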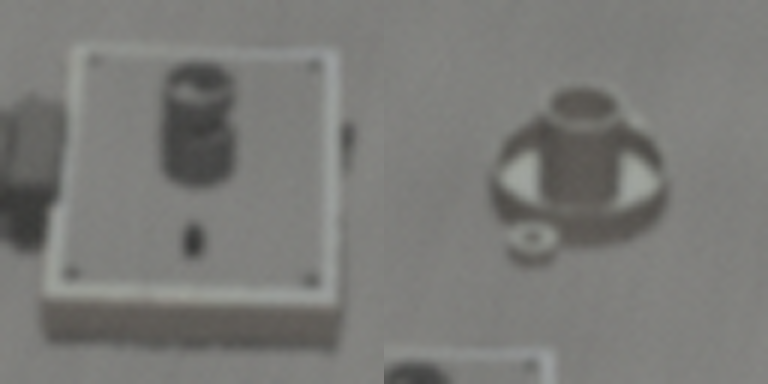

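```bash
cat > h.py <<'E'
import numpy as np, cv2
from station import *
from scipy.spatial.transform import Rotation as Ro
def ray(n,uv):
    c=camera_info(n); d=c["R"].T@np.linalg.solve(c["camera_matrix"],[uv[0],uv[1],1.]); return -c["R"].T@c["t"],d
def pl(n,uv,z):
    o,d=ray(n,uv); return o+d*(z-o[2])/d[2]
def pj(n,X):
    c=camera_info(n); p=c["camera_matrix"]@(c["R"]@np.asarray(X)+c["t"]); return p[:2]/p[2]
def tri(a,b):
    A=[];B=[]
    for n,uv in(("side",a),("top",b)):
        o,d=ray(n,uv); d=d/np.linalg.norm(d); P=np.eye(3)-np.outer(d,d); A.append(P);B.append(P@o)
    return np.linalg.lstsq(np.vstack(A),np.hstack(B),rcond=None)[0]
E
python3 - <<'E'
from h import *
np.set_printoptions(precision=4,suppress=True)
for n in("side","top"):print(n,ray(n,(0,0))[0])
t=cv2.imread("pics/top0.png"); g=cv2.cvtColor(t,cv2.COLOR_BGR2GRAY)
def blobs(x,y,w,h,lo,hi,f=8,img=g,minA=3):
    c=cv2.resize(img[y:y+h,x:x+w],None,fx=f,fy=f,interpolation=cv2.INTER_CUBIC)
    m=cv2.inRange(c,lo,hi); n,l,s,ce=cv2.connectedComponentsWithStats(m)
    for i in range(1,n):
        if s[i,4]>minA*f*f: print("  c",(ce[i]+.5)/f-.5+[x,y],"A",s[i,4]/f/f,"box",s[i,:4]/f+[x,y,0,0])
print("base pegs"); blobs(235,190,70,45,0,90)
print("base white"); blobs(228,181,86,68,165,255)
print("bowl white"); blobs(340,195,64,64,165,255)
print("bowl dark"); blobs(340,195,64,64,0,100)
for p in [(250,218),(293,210)]: print(g[int(p[1])-4:int(p[1])+5,p[0]-4:p[0]+5])
print(g[195+19:195+33,340+4:340+16]); print(g[224:240,385:400])
E
```

```text
side [0.2692 1.184  1.1046]
top [0.374  0.0712 1.4264]
base pegs
  c [257.3556 191.3786] A 6.203125 box [254.625 190.      8.125   3.   ]
  c [272.702 212.409] A 60.59375 box [268.625 208.375   9.      9.25 ]
  c [293.0776 210.2306] A 7.390625 box [292.    209.125   3.      3.125]
  c [268.0331 217.9013] A 7.4375 box [266.125 215.625   5.5     4.625]
  c [249.6228 218.3081] A 6.28125 box [248.625 217.5     3.      2.75 ]
base white
  c [269.4603 219.832 ] A 441.703125 box [234.875 185.875  73.875  59.125]
  c [267.5981 192.8652] A 17.765625 box [258.125 191.375  20.125   4.   ]
bowl white
  c [368.9328 226.1988] A 389.65625 box [356.625 210.875  30.125  31.25 ]
  c [351.3889 217.6425] A 8.6875 box [348.25  216.625   6.375   4.25 ]
  c [347.8508 221.6795] A 3.921875 box [347.25  219.625   2.875   4.125]
  c [351.9454 223.0117] A 3.6875 box [350.625 222.25    3.125   2.125]
  c [393.7187 231.5849] A 13.453125 box [389.625 227.75    7.5     7.5  ]
bowl dark
  c [385.3716 222.264 ] A 48.578125 box [376.125 210.     13.5    28.875]
  c [356.5102 216.0668] A 6.390625 box [355.375 213.125  
[... 1962 characters left out ...]
3 142]
 [174 164 108  69 117 160 144 127 125 146 165 165 148 143 143]
 [173 147  94  79 139 158 148 136 107 105 155 169 153 144 144]
 [172 132  81  98 154 158 149 142 108  90 150 172 157 145 145]
 [165 114  75 117 162 168 155 143 104  98 154 170 154 144 143]
 [143  91  80 128 151 166 163 158 139 140 164 161 149 143 144]
 [120  77 105 128 120 146 162 171 170 167 164 153 144 144 142]
 [102 100 138 132 117 128 134 151 157 154 147 144 143 142 142]
 [ 95 134 149 147 141 134 126 133 138 141 143 145 142 143 142]
 [127 144 146 144 144 142 142 143 142 143 145 145 144 144 144]
 [150 147 146 144 146 144 145 145 145 146 145 146 144 147 144]
 [151 148 146 145 147 145 146 147 147 145 147 147 146 146 146]]
```

```bash
python3 - <<'E'
from h import *
np.set_printoptions(precision=4,suppress=True)
t=cv2.imread("pics/top0.png"); g=cv2.cvtColor(t,cv2.COLOR_BGR2GRAY).astype(float)
def wc(x0,y0,x1,y1,bg):
    w=np.clip(bg-g[y0:y1,x0:x1],0,None); w[w<12]=0
    Y,X=np.mgrid[y0:y1,x0:x1]; return np.array([(w*X).sum(),(w*Y).sum()])/w.sum()
a=wc(246,214,254,223,161); b=wc(289,206,297,215,156)
for z in(.045,.05,.055):
    A=pl("top",a,z);B=pl("top",b,z); d=A-B; print("pegs",a,b,A,B,"mid",(A+B)/2,"len",np.linalg.norm(d),"yaw",np.degrees(np.arctan2(-d[0],d[1])))
def ear(x0,y0,x1,y1,th):
    f=8; c=cv2.resize(g[y0:y1,x0:x1].astype(np.uint8),None,fx=f,fy=f,interpolation=cv2.INTER_CUBIC)
    m=cv2.inRange(c,th,255); cs,_=cv2.findContours(m,cv2.RETR_EXTERNAL,cv2.CHAIN_APPROX_NONE)
    k=max(cs,key=lambda q:len(q)); (x,y),r=cv2.minEnclosingCircle(k); e=cv2.fitEllipse(cv2.convexHull(k))
    print(len(k),((np.array([x,y])+.5)/f-.5)+[x0,y0],r/f,(np.array(e[0])+.5)/f-.5+[x0,y0],np.array(e[1])/f)
    return (np.array(e[0])+.5)/f-.5+[x0,y0]
for th in (150,155):
    A=ear(342,211,354,228,th); B=ear(389,224,401,240,th)
    P=pl("top",A,.014);Q=pl("top",B,.014); d=P-Q; print("ears",P,Q,"mid",(P+Q)/2,np.linalg.norm(d),"yaw",np.degrees(np.arctan2(-d[0],d[1])))
# base corners
f=6;x0,y0,w,h=226,178,90,74
m=np.zeros_like(g,np.uint8)
c=cv2.resize(t[y0:y0+h,x0:x0+w],None,fx=f,fy=f,interpolation=cv2.INTER_CUBIC)
cg=cv2.cvtColor(c,cv2.COLOR_BGR2GRAY); m=cv2.inRange(cg,166,255)
cs,_=cv2.findContours(m,cv2.RETR_EXTERNAL,cv2.CHAIN_APPROX_NONE); k=max(cs,key=len)
r=cv2.minAreaRect(k); bx=(cv2.boxPoints(r)+.5)/f-.5+[x0,y0]
W=np.array([pl("top",p,.04) for p in bx]); print("corners",bx,W,W.mean(0),[np.linalg.norm(W[i]-W[i-1]) for i in range(4)])
for i in range(4):
    d=W[i]-W[i-1]; print(np.degrees(np.arctan2(-d[0],d[1])))
# side view projections check
for n,X in (("pegs",0),):pass
E
```

```text
pegs [249.6002 218.2567] [293.054  210.1763] [0.5106 0.0462 0.045 ] [ 0.5347 -0.1018  0.045 ] mid [ 0.5226 -0.0278  0.045 ] len 0.1499404817357529 yaw 9.234000342336655
pegs [249.6002 218.2567] [293.054  210.1763] [0.5101 0.0463 0.05  ] [ 0.5341 -0.1012  0.05  ] mid [ 0.5221 -0.0274  0.05  ] len 0.1493977693550111 yaw 9.234000342336628
pegs [249.6002 218.2567] [293.054  210.1763] [0.5096 0.0464 0.055 ] [ 0.5335 -0.1006  0.055 ] mid [ 0.5215 -0.0271  0.055 ] len 0.1488550569742693 yaw 9.23400034233664
212 [350.6273 219.7923] 4.905052185058594 [350.7177 219.847 ] [8.9755 9.6793]
213 [392.8272 230.5958] 4.8653106689453125 [393.0104 230.639 ] [8.8805 9.4528]
ears [ 0.4999 -0.3044  0.014 ] [ 0.4591 -0.449   0.014 ] mid [ 0.4795 -0.3767  0.014 ] 0.15027169109424465 yaw -15.77581288747549
203 [350.8505 219.8247] 4.649028778076172 [350.7336 219.9019] [8.6822 9.1208]
202 [392.6532 230.7366] 4.587283134460449 [392.8597 230.7506] [8.505  8.7581]
ears [ 0.4997 -0.3045  0.014 ] [ 0.4587 -0.4485  0.014 ] mid [ 0.4792 -0.3765  0.014 ] 0.14974806204811078 yaw -15.904404205574322
corners [[233.9831 196.9537]
 [299.4277 184.521 ]
 [308.4879 232.2132]
 [243.0433 244.6459]] [[ 0.5853  0.0975  0.04  ]
 [ 0.6233 -0.1278  0.04  ]
 [ 0.4591 -0.1518  0.04  ]
 [ 0.4226  0.0703  0.04  ]] [ 0.5226 -0.0279  0.04  ] [np.float64(0.1648958524799274), np.float64(0.22852322772719263), np.float64(0.1660259376708863), np.float64(0.22507009889872487)]
-80.51022989948817
-170.40576404532231
98.29778379615709
9.317300220845114
```

```bash
python3 - <<'E'
from h import *
t=cv2.imread("pics/top0.png"); s=cv2.imread("pics/side0.png")
def z(im,x,y,w,h,f,hi): 
    c=cv2.resize(im[y:y+h,x:x+w],None,fx=f,fy=f,interpolation=cv2.INTER_CUBIC).astype(float); return np.clip(c*255/hi,0,255).astype(np.uint8)
a=z(t,136,224,32,32,12,110); b=z(s,242,260,38,38,384/38,110)
for k in range(0,384,48): 
    cv2.putText(a,str(136+k//12),(k,10),0,.35,(0,255,255)); cv2.putText(a,str(224+k//12),(0,k+5),0,.35,(0,255,255))
cv2.imwrite("pics/z4.png",cv2.hconcat([a,b]))
# overlay of estimates on side
C=np.array([.5225,-.028,0]); ps=np.radians(9.25); ux=np.array([np.cos(ps),np.sin(ps),0]);uy=np.array([-np.sin(ps),np.cos(ps),0])
B=np.array([.4793,-.3766,0]);pb=np.radians(-15.85);bx=np.array([np.cos(pb),np.sin(pb),0]);by=np.array([-np.sin(pb),np.cos(pb),0])
out=[]
for n,im in(("side",s),("top",t)):
    f=6;cc=[(230,160),(258,110)] if n=="side" else [(240,181),(340,195)]
    for (x,y),ob in zip(cc,(0,1)):
        im2=cv2.resize(im[y:y+64,x:x+64],None,fx=f,fy=f,interpolation=cv2.INTER_CUBIC)
        def line(P,col):
            p=np.array([pj(n,q) for q in P]); p=((p-[x,y]+.5)*f-.5).round().astype(int); cv2.polylines(im2,[p.reshape(-1,1,2)],False,col,1)
        circ=lambda O,r,zz:[O+np.array([r*np.cos(a),r*np.sin(a),zz]) for a in np.linspace(0,2*np.pi,60)]
        if ob==0:
            line(circ(C,.021,.106),(0,0,255));line(circ(C,.0165,.106),(0,255,255));line(circ(C,.021,.04),(0,0,255))
            for sgn in(1,-1): line(circ(C+sgn*.075*uy,.006,.04),(0,255,0)); line([C+sgn*.075*uy+[0,0,.04],C+sgn*.075*uy+[0,0,.06]],(0,255,0))
            line([C+.085*i*ux+.115*j*uy+[0,0,.04] for i,j in((1,1),(1,-1),(-1,-1),(-1,1),(1,1))],(255,0,0))
        else:
            line(circ(B,.028,.075),(0,0,255));line(circ(B,.024,.075),(0,255,255));line(circ(B,.06,.03),(255,0,0))
            for sgn in(1,-1): line(circ(B+sgn*.075*by,.015,.014),(0,255,0));line(circ(B+sgn*.075*by,.008,.014),(0,255,0))
        out.append(im2)
cv2.imwrite("pics/o_side.png",cv2.hconcat(out[:2]));cv2.imwrite("pics/o_top.png",cv2.hconcat(out[2:]))
E
```

```text
(no output)
```

View pics/z4.png

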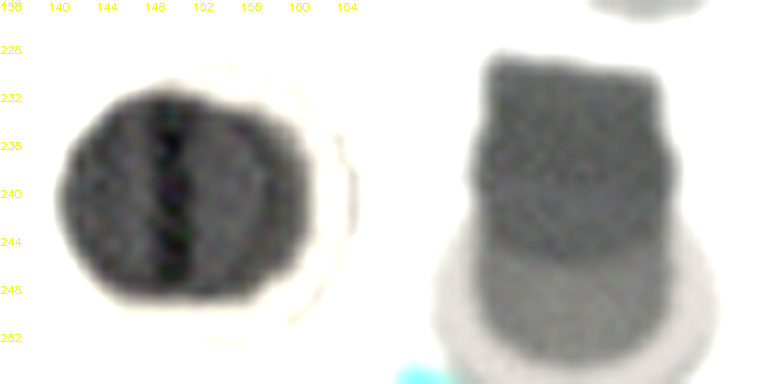

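View pics/o_side.png

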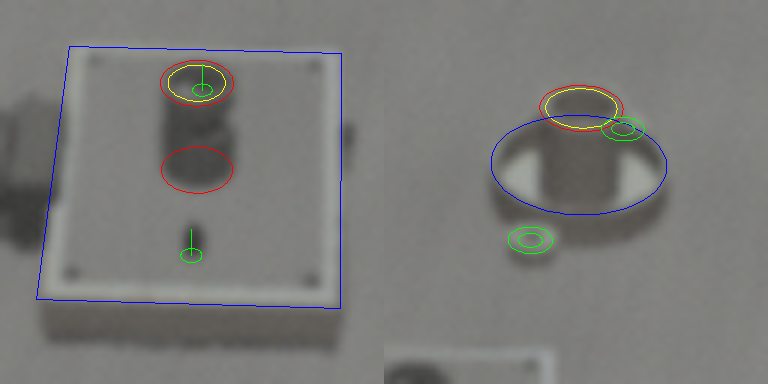

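View pics/o_top.png

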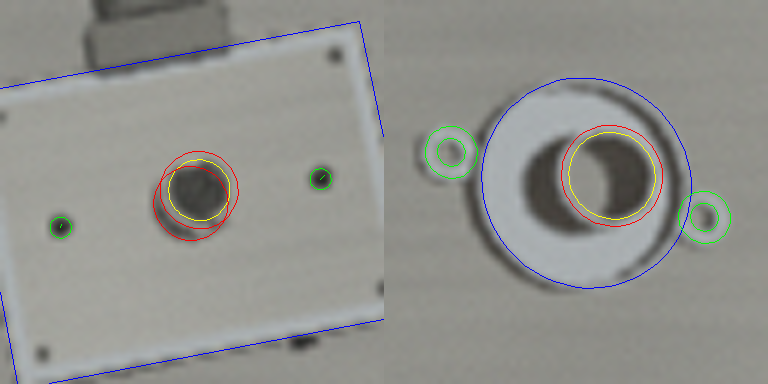

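```bash
python3 - <<'E'
from h import *
np.set_printoptions(precision=4,suppress=True)
g=cv2.cvtColor(cv2.imread("pics/top0.png"),cv2.COLOR_BGR2GRAY)
print(g[230:251,138:164])
x0,y0=136,224; c=cv2.resize(g[y0:y0+32,x0:x0+32],None,fx=8,fy=8,interpolation=cv2.INTER_CUBIC)
P=[]
for r in range(233,248):
    w=np.clip(32-g[r,144:155].astype(float),0,None); P.append((r,(w*np.arange(144,155)).sum()/w.sum()))
P=np.array(P);k=np.polyfit(P[:,0],P[:,1],1);print(k)
a=pl("top",(np.polyval(k,233),233),.083);b=pl("top",(np.polyval(k,247),247),.083); d=a-b; print("bar yaw",np.degrees(np.arctan2(d[1],d[0])),(a+b)/2)
m=cv2.inRange(c,0,75); cs,_=cv2.findContours(m,0,1); k=max(cs,key=len)[:,0]; q=(k+.5)/8-.5+[x0,y0]
q=q[q[:,0]<147]; A=np.c_[2*q,np.ones(len(q))]; s=np.linalg.lstsq(A,(q**2).sum(1),rcond=None)[0]; print("circ",s[:2],np.sqrt(s[2]+s[0]**2+s[1]**2))
for z in(.06,.064): print(pl("top",s[:2],z), pl("top",(149.3,240.2),z))
# side bar top edge
S=lambda u,v:(242+u*38/384,260+v*38/384)
p1=pl("side",(242+(487-384)*38/384,260+57*38/384),.102);p2=pl("side",(242+(660-384)*38/384,260+75*38/384),.102); print(p1,p2,np.degrees(np.arctan2((p1-p2)[1],(p1-p2)[0])),np.linalg.norm(p1-p2))
C=(pl("top",s[:2],.064)); print("side proj",pj("side",C),"width centre seen",242+((470+683)/2-384)*38/384)
# spray/beaker rough
E
```

```text
[[143 143 142 143 142 143 143 142 139 133 125 113 108 114 116 117 119 118
  119 118 115 127 129 136 145 144]
 [145 145 143 145 144 147 143 130 117 101  83  76  77  90  99 107 119 119
  119 118 120 118 111 120 137 144]
 [141 146 144 145 146 144 129  90  64  50  38  29  36  42  50  74  90  99
  101 103 113 118 116 111 123 136]
 [141 142 143 143 143 126  85  47  37  36  29  18  23  21  29  39  45  52
   60  71  93 107 115 117 115 129]
 [142 142 141 141 126  89  51  28  35  36  24  19  21  21  29  37  38  32
   31  44  61  74  96 113 120 119]
 [140 141 141 127  90  50  32  28  33  36  27  12   7  20  29  35  40  38
   32  33  43  60  75 107 119 112]
 [141 142 140 103  55  37  25  33  33  36  28  23   8  26  34  36  36  37
   40  30  35  46  65  94 115 119]
 [143 146 137  88  36  36  28  29  38  40  30  15  16  29  34  37  34  40
   41  34  29  38  50  74 108 119]
 [145 145 121  75  37  38  35  30  34  39  33  19  18  21  36  38  36  38
   37  43  34  35  45  68 108 119]
 [145 142 107  57  38  34  26  35  34  40  31  20  15  16  32  38  40  42
   36  41  28  36  42  63 110 122]
 [143 142 
[... 844 characters left out ...]
 113 122 113 113]
 [144 143 142 145 139 129 103  77  59  51  46  41  47  46  40  39  47  52
   58  85 111 120 120 120 104 121]
 [145 146 145 145 146 139 129 111  97  92  90  87  87  89  85  90  90  93
   95 111 118 121 119 111 113 135]
 [144 146 143 147 145 146 141 127 119 117 118 118 120 118 118 116 120 119
  118 121 119 115 106 115 132 142]]
[  0.0335 141.567 ]
bar yaw 2.3336194691871954 [0.4436 0.3733 0.083 ]
circ [149.6016 240.1543] 8.952499678044981
[0.4442 0.3785 0.06  ] [0.4441 0.3795 0.06  ]
[0.444  0.3776 0.064 ] [0.4439 0.3786 0.064 ]
[0.4676 0.3754 0.102 ] [0.4195 0.3718 0.102 ] 4.211762957635338 0.04825182050864946
side proj [260.3221 276.2047] width centre seen 261.0494791666667
```

```bash
cat >> h.py <<'E'
def go(pos,yaw,s=None):
    s=s or read_state(); R=Ro.from_quat(s["ee_rot"]).as_matrix()
    d=R.T@(np.asarray(pos)-s["tcp_pos"])*1000; y0=np.degrees(np.arctan2(R[1,0],R[0,0])); a=-(yaw-y0)
    a=(a+180)%360-180
    print("now",s["tcp_pos"].round(4),"yaw %.1f"%y0,"tilt %.2f"%np.degrees(np.arccos(-R[2,2])),"-> shift mm",d.round(1),"az %.1f"%a,"w",round(s["gripper_width"],3))
E
python3 -c "
from h import *
go([.4793,-.3766,.115],74)
go([.4793,-.3766,.035],74)"
```

```text
now [ 0.1286 -0.5086  0.1947] yaw 14.2 tilt 0.09 -> shift mm [372.3 -41.8  79.7] az -59.8 w 1.005
now [ 0.1286 -0.5086  0.1947] yaw 14.2 tilt 0.09 -> shift mm [372.3 -41.7 159.7] az -59.8 w 1.005
```

```bash
python3 -m handwheel '[[[0,60,-7,10,0,0,-10],[0,120,-14,20,0,0,-20],[0,180,-21,40,0,0,-30],[0,240,-28,60,0,0,-40],[0,300,-35,75,0,0,-50],[0,372,-42,79,0,0,-60],[0,372,-42,79,0,0,-60],[0,372,-42,79,0,0,-60]]]' 40; python3 - <<'E'
from h import *
go([.4793,-.3766,.035],74)
cv2.imwrite("pics/top1.png",cv2.resize(snapshot("top")[170:290,300:460,::-1],None,fx=4,fy=4)); cv2.imwrite("pics/side1.png",cv2.resize(snapshot("side")[60:180,210:370,::-1],None,fx=4,fy=4))
print(read_state()["joints"])
E
```

```text
t: 1.1
tcp_pos: [0.4792, -0.3765, 0.1157]
ee_rot: [0.797, 0.603, -0.0, -0.001]
wrist_force: [0.4, -1.0, -0.8]
gripper_width: 1.002
now [ 0.4792 -0.3765  0.1157] yaw 74.2 tilt 0.08 -> shift mm [-0.1  0.2 80.7] az 0.2 w 1.002
[-6.68176952e-01  2.94906517e-01 -2.24137145e-03  1.27420559e+00
 -4.17029709e-04  1.18008511e+00]
```

View pics/top1.png

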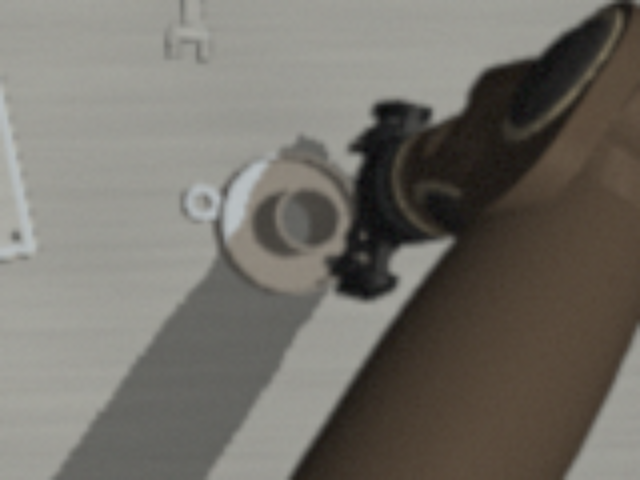

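View pics/side1.png

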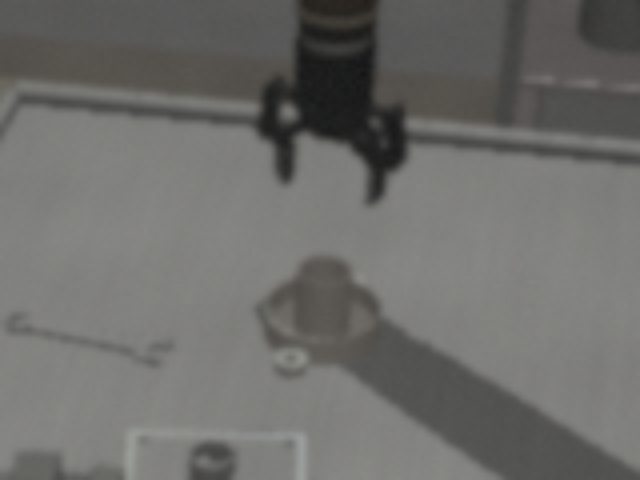

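The gripper hovers above the bowl, with the jaws at about (285,170) and (375,190) in the side crop straddling the tube at (325,280). I'll descend.

```bash
python3 -m handwheel '[[[0,0,0,30,0,0,0],[0,0,0,60,0,0,0],[0,0,0,80,0,0,0],[0,0,0,80,0,0,0]]]'; python3 -m handwheel '[[[255,0,0,0,0,0,0],[255,0,0,0,0,0,0],[255,0,0,0,0,0,0],[255,0,0,0,0,0,0],[255,0,0,0,0,0,0],[255,0,0,0,0,0,0]]]' 50; python3 -c "
from h import *
go([.4793,-.3766,.035],74)
cv2.imwrite('pics/side2.png',cv2.resize(snapshot('side')[60:180,210:370,::-1],None,fx=4,fy=4))
"
```

```text
t: 1.7
tcp_pos: [0.4766, -0.3771, 0.0353]
ee_rot: [0.798, 0.602, -0.0, -0.001]
wrist_force: [-0.2, -0.8, -0.6]
gripper_width: 1.001
t: 2.45
tcp_pos: [0.4789, -0.3768, 0.0362]
ee_rot: [0.798, 0.603, -0.0, -0.0]
wrist_force: [-0.4, -0.6, 0.0]
gripper_width: 0.002
now [ 0.4789 -0.3768  0.0362] yaw 74.2 tilt 0.03 -> shift mm [0.3 0.3 1.2] az 0.2 w 0.002
```

View pics/side2.png

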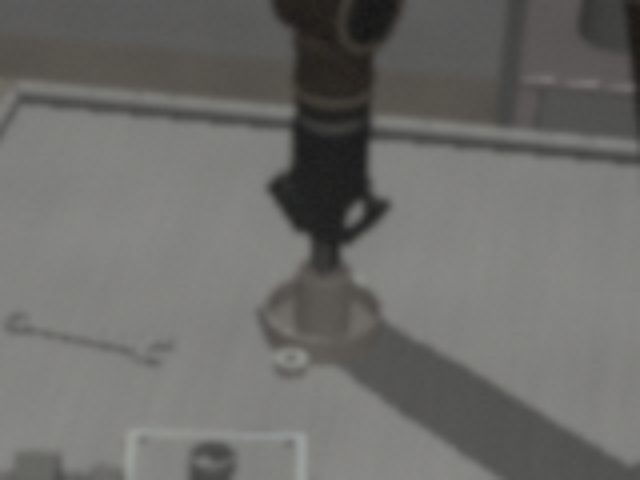

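```bash
python3 - <<'E'
from h import *
s=read_state(); R=Ro.from_quat(s["ee_rot"]).as_matrix(); T=s["tcp_pos"]
f=4
for n,x,y in(("side",210,60),("top",300,170)):
    im=cv2.resize(snapshot(n)[y:y+120,x:x+160,::-1],None,fx=f,fy=f,interpolation=cv2.INTER_CUBIC)
    P=lambda X:tuple(((pj(n,X)-[x,y]+.5)*f-.5).round().astype(int).tolist())
    cv2.drawMarker(im,P(T),(0,0,255),0,10,1); cv2.drawMarker(im,P(T-R[:,2]*.019),(0,255,255),0,10,1); cv2.drawMarker(im,P(T-R[:,2]*.073),(0,255,0),0,10,1)
    B=np.array([.4793,-.3766,.075]); c=np.array([P(B+[.028*np.cos(a),.028*np.sin(a),0]) for a in np.linspace(0,6.28,50)]); cv2.polylines(im,[c],True,(255,0,255),1)
    cv2.imwrite(f"pics/{n}3.png",im)
E
```

```text
(no output)
```

View pics/side3.png

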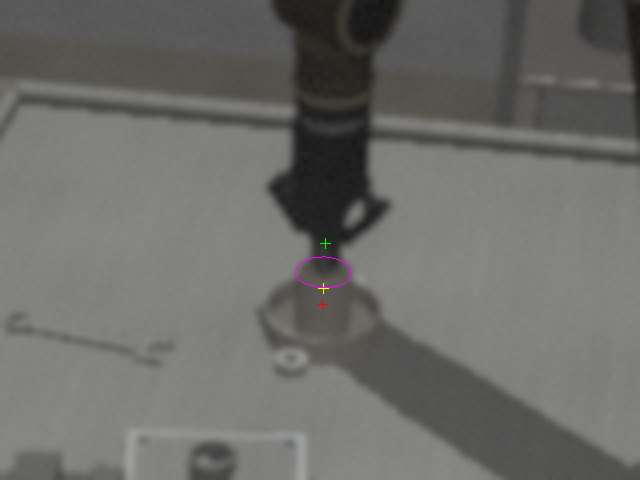

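View pics/top3.png

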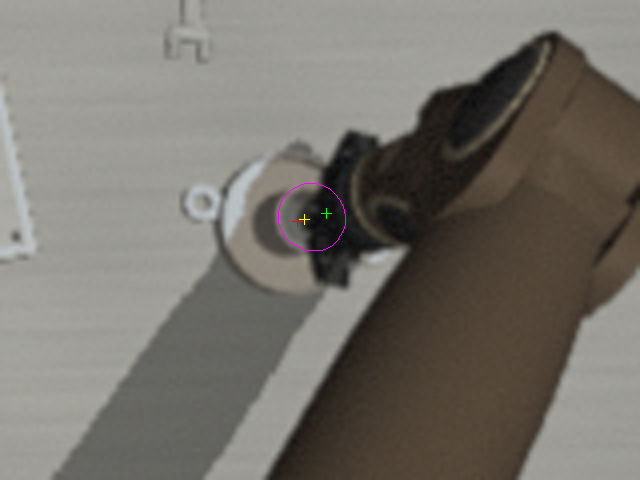

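```bash
python3 - <<'E'
import cv2,numpy as np
a=cv2.imread("pics/side2.png")[160:360,220:420]; b=cv2.imread("pics/side1.png")[60:260,220:420]
h=lambda i:np.clip(cv2.resize(i,(390,390),interpolation=cv2.INTER_CUBIC).astype(float)*1.6,0,255).astype(np.uint8)
cv2.imwrite("pics/z5.png",cv2.hconcat([h(a),h(b)]))
from h import *
for z in (.1157,.129,.148): print(z,(pj("side",[.4792,-.3765,z])-[210,60])*4)
E
```

```text
0.1157 [323.28226066 235.65910866]
0.129 [323.81778927 224.13876863]
0.148 [324.59187177 207.4866354 ]
```

View pics/z5.png

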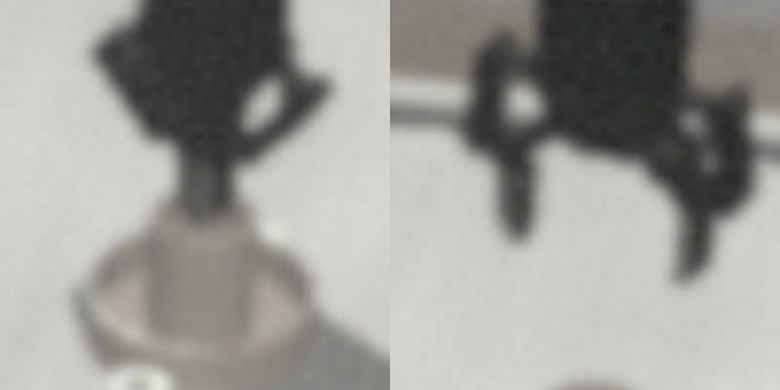

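The jaws shut above the tube without holding it: their tips end at about (325,270) in the side crop, about 40 mm higher than the reported TCP. I'll raise the arm and measure the real fingertip position.

```bash
python3 -m handwheel '[[[255,0,0,-50,0,0,0],[255,0,0,-80,0,0,0],[255,0,0,-80,0,0,0]]]'; python3 - <<'E'
from h import *
s=read_state(); R=Ro.from_quat(s["ee_rot"]).as_matrix(); T=s["tcp_pos"]; print(T)
f=10
o=[]
for n,x,y in(("side",268,85),("top",362,200)):
    im=cv2.resize(snapshot(n)[y:y+40,x:x+40,::-1],None,fx=f,fy=f,interpolation=cv2.INTER_CUBIC); im=np.clip(im*1.5,0,255).astype(np.uint8)
    P=lambda X:tuple(((pj(n,X)-[x,y]+.5)*f-.5).round().astype(int).tolist())
    for k in range(0,70,10):cv2.drawMarker(im,P(T+[0,0,k/1000]),(0,0,255) if k%20 else (0,255,255),0,8,1)
    o.append(im)
cv2.imwrite("pics/tip.png",cv2.hconcat(o))
E
```

```text
t: 2.98
tcp_pos: [0.4805, -0.3781, 0.1193]
ee_rot: [0.798, 0.603, 0.001, 0.002]
wrist_force: [-0.2, 0.3, -1.6]
gripper_width: 0.001
[ 0.48047033 -0.37807526  0.11929911]
```

View pics/tip.png

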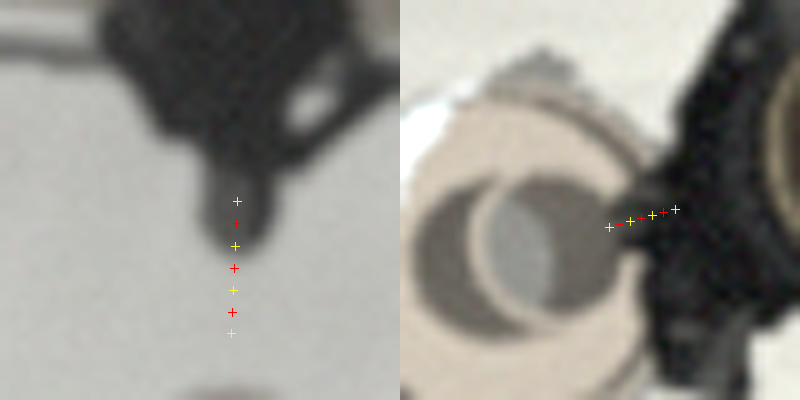

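```bash
python3 -m handwheel '[[[0,0,0,0,0,0,0],[0,0,0,0,0,0,0],[0,0,0,0,0,0,0],[0,0,0,0,0,0,0],[0,0,0,40,0,0,0],[0,0,0,80,0,0,0],[0,0,0,80,0,0,0],[0,0,0,80,0,0,0]]]'; python3 -c "
from h import *
go([.4793,-.3766,.005],74)
cv2.imwrite('pics/side4.png',cv2.resize(snapshot('side')[85:165,245:345,::-1],None,fx=6,fy=6))
"
```

```text
t: 4.08
tcp_pos: [0.4797, -0.3774, 0.0378]
ee_rot: [0.798, 0.603, 0.0, 0.001]
wrist_force: [0.3, 0.3, 0.5]
gripper_width: 0.999
now [ 0.4797 -0.3774  0.0378] yaw 74.2 tilt 0.08 -> shift mm [ 0.7 -0.6 32.8] az 0.2 w 0.999
```

View pics/side4.png

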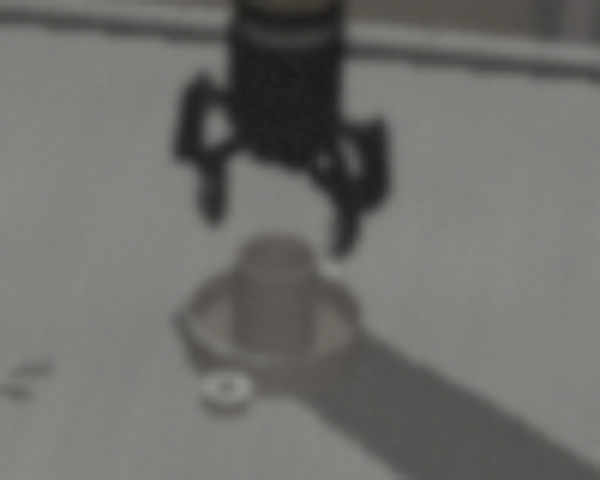

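The open tips at (213,222) and (345,255) still sit above the tube top at (275,255), so the real tips are about 37 mm behind the reported TCP. I'll go about 36 mm lower.

```bash
python3 -m handwheel '[[[0,0,0,18,0,0,0],[0,0,0,35,0,0,0],[0,0.5,-0.5,35,0,0,0],[0,0.5,-0.5,35,0,0,0]]]'; python3 -m handwheel '[[[255,0,0,0,0,0,0],[255,0,0,0,0,0,0],[255,0,0,0,0,0,0],[255,0,0,0,0,0,0],[255,0,0,0,0,0,0]]]' 50; python3 -c "
from h import *
go([.4793,-.3766,.005],74)
cv2.imwrite('pics/side5.png',cv2.resize(snapshot('side')[85:165,245:345,::-1],None,fx=6,fy=6))
"
```

```text
t: 4.62
tcp_pos: [0.4786, -0.3762, 0.0012]
ee_rot: [0.798, 0.603, -0.0, -0.0]
wrist_force: [0.1, -0.5, 0.1]
gripper_width: 0.999
t: 5.25
tcp_pos: [0.4791, -0.3767, 0.0023]
ee_rot: [0.798, 0.603, 0.0, 0.001]
wrist_force: [-1.3, 0.7, 4.9]
gripper_width: 0.648
now [ 0.4791 -0.3767  0.0023] yaw 74.2 tilt 0.07 -> shift mm [ 0.1  0.2 -2.7] az 0.2 w 0.648
```

View pics/side5.png

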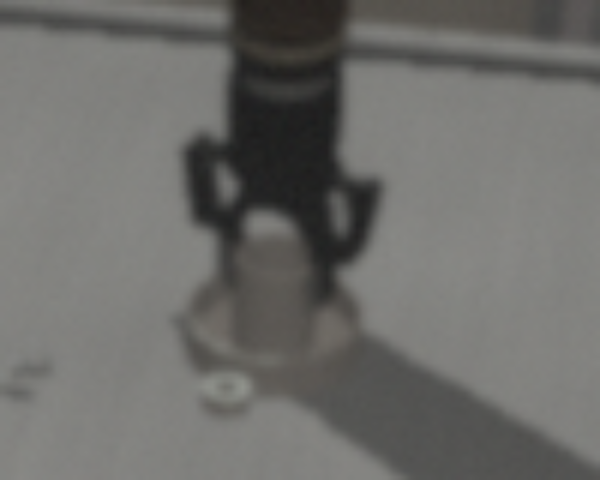

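The bowl is held: width is 0.648, about 55 mm, with the fingers on both sides of the tube. I'll lift it and move above the post.

```bash
python3 -m handwheel '[[[255,0,0,-15,0,0,0],[255,0,0,-50,0,0,0],[255,0,0,-90,0,0,0],[255,0,0,-130,0,0,0],[255,0,0,-130,0,0,0],[255,0,0,-130,0,0,0]]]'; python3 -c "
from h import *
go([.5222,-.0278,.135],99.3)
print(read_state()['joints'])
cv2.imwrite('pics/side6.png',cv2.resize(snapshot('side')[45:145,225:355,::-1],None,fx=5,fy=5))
"
```

```text
t: 6.05
tcp_pos: [0.478, -0.3758, 0.1294]
ee_rot: [0.798, 0.603, -0.0, -0.001]
wrist_force: [-0.2, 0.1, -7.8]
gripper_width: 0.649
now [ 0.478  -0.3758  0.1294] yaw 74.2 tilt 0.15 -> shift mm [346.9 -52.3  -5.1] az -25.1 w 0.649
[-6.66291580e-01  2.92353996e-01  2.27529255e-02  1.30388017e+00
  3.24770547e-05  1.18032046e+00]
```

View pics/side6.png

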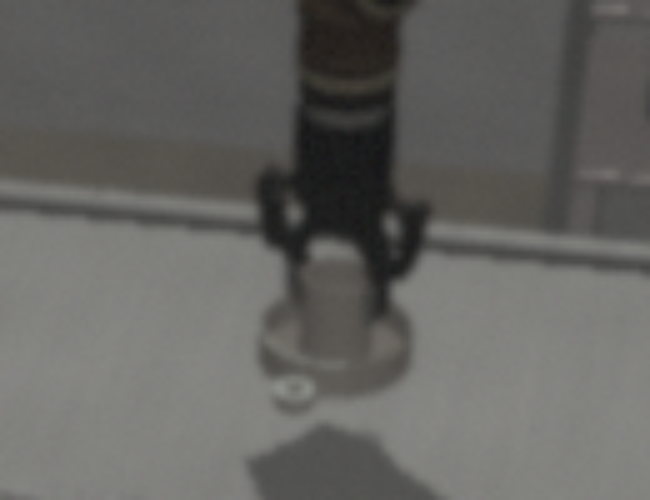

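```bash
python3 -m handwheel '[[[255,40,-6,-8,0,0,-3],[255,95,-14,-8,0,0,-7],[255,150,-22,-8,0,0,-11],[255,205,-31,-8,0,0,-15],[255,260,-39,-8,0,0,-19],[255,310,-47,-8,0,0,-23],[255,346,-52,-8,0,0,-25.1],[255,346,-52,-8,0,0,-25.1],[255,346,-52,-8,0,0,-25.1],[255,346,-52,-8,0,0,-25.1]]]'; python3 - <<'E'
from h import *
go([.5222,-.0278,.135],99.3)
st=read_state();T=st["tcp_pos"];zb=T[2]-.0023
f=6;o=[]
C=np.array([.5221,-.0277,0]); ps=np.radians(9.25); uy=np.array([-np.sin(ps),np.cos(ps),0])
for n,x,y in(("side",230,120),("top",230,175)):
    im=cv2.resize(snapshot(n)[y:y+80,x:x+65,::-1],None,fx=f,fy=f,interpolation=cv2.INTER_CUBIC)
    cv2.imwrite(f"pics/raw_{n}7.png",im)
    def line(P,col):
        p=np.array([pj(n,q) for q in P]); p=((p-[x,y]+.5)*f-.5).round().astype(int); cv2.polylines(im,[p.reshape(-1,1,2)],False,col,1)
    circ=lambda O,r,zz:[O+np.array([r*np.cos(a),r*np.sin(a),zz]) for a in np.linspace(0,2*np.pi,60)]
    line(circ(C,.060,zb+.03),(255,0,0))
    for sg in(1,-1): line(circ(C+sg*.075*uy,.015,zb+.014),(0,255,0));line(circ(C+sg*.075*uy,.008,zb+.014),(0,255,0))
    o.append(im)
cv2.imwrite("pics/hov7.png",cv2.hconcat(o))
E
```

```text
t: 7.35
tcp_pos: [0.5224, -0.0301, 0.1386]
ee_rot: [0.648, 0.762, -0.001, -0.0]
wrist_force: [0.4, 0.4, -6.4]
gripper_width: 0.647
now [ 0.5224 -0.0301  0.1386] yaw 99.2 tilt 0.08 -> shift mm [2.4 0.1 3.6] az -0.1 w 0.647
```

View pics/hov7.png

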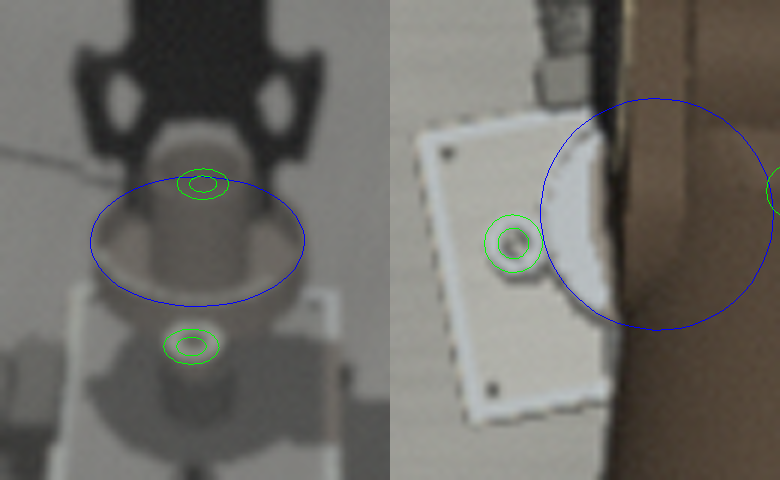

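```bash
python3 -c "
import cv2
cv2.imwrite('pics/raw7.png',cv2.hconcat([cv2.imread('pics/raw_side7.png'),cv2.imread('pics/raw_top7.png')]))"
```

```text
(no output)
```

View pics/raw7.png

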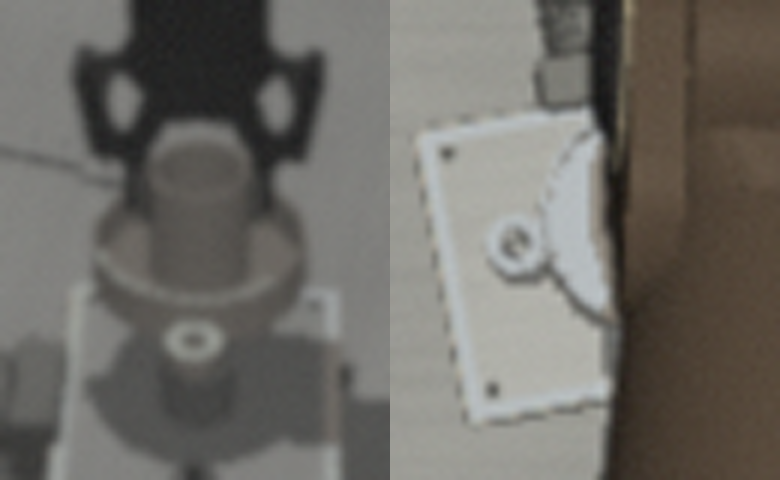

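```bash
python3 -m handwheel '[[[255,2.3,0,4,0,0,0],[255,2.3,0,4,0,0,0],[255,2.3,0,4,0,0,0]]]'; python3 - <<'E'
from h import *
np.set_printoptions(precision=4,suppress=True)
go([.5222,-.0278,.135],99.3)
st=read_state();T=st["tcp_pos"];zb=T[2]-.0023
t=snapshot("top");s=snapshot("side");cv2.imwrite("pics/top8.png",t[:,:,::-1]);cv2.imwrite("pics/side8.png",s[:,:,::-1])
g=cv2.cvtColor(t,cv2.COLOR_RGB2GRAY);gs=cv2.cvtColor(s,cv2.COLOR_RGB2GRAY)
C=np.array([.5221,-.0277,0]); ps=np.radians(9.25); uy=np.array([-np.sin(ps),np.cos(ps),0])
e=C+.075*uy+[0,0,zb+.014]
for n,G in(("top",g),("side",gs)):
    p=pj(n,e);print(n,p); u,v=p.round().astype(int); print(u-7,v-7);print(G[v-7:v+8,u-7:u+8])
E
```

```text
t: 7.82
tcp_pos: [0.5225, -0.0271, 0.1354]
ee_rot: [0.648, 0.762, -0.0, -0.0]
wrist_force: [-0.1, 0.3, -7.0]
gripper_width: 0.655
now [ 0.5225 -0.0271  0.1354] yaw 99.3 tilt 0.01 -> shift mm [-0.6 -0.4  0.4] az -0.0 w 0.655
top [250.0715 215.2073]
243 208
[[174 172 173 172 171 172 171 171 172 171 167 179 184 186 186]
 [170 170 170 172 171 171 173 172 173 170 156 173 172 179 186]
 [172 170 169 170 173 174 174 174 172 170 156 163 154 173 183]
 [169 169 168 169 175 180 181 181 182 177 167 159 148 174 185]
 [168 168 173 181 184 179 170 174 182 184 184 167 151 175 184]
 [170 171 176 186 178 156 149 151 158 180 185 166 152 176 186]
 [172 173 182 186 155 129 135 135 124 167 185 163 154 176 186]
 [169 174 185 184 137 105 107 130 139 166 181 161 161 180 185]
 [170 174 183 187 148 108 101 135 166 173 182 167 162 180 187]
 [171 172 175 182 171 128 104 116 153 179 184 183 154 172 185]
 [174 173 164 171 178 161 148 151 164 180 166 156 134 168 185]
 [173 174 165 149 159 179 187 185 178 169 137 110 101 146 173]
 [175 173 172 134 122 150 160 166 151 132 113 106 102 112 147]
 [174 172 171 149 138 123
[... 380 characters left out ...]
0  90]
 [ 85  87  90  97 108 122 128 127 126 126 125 113 100  91  89]
 [ 87  87  94 110 131 139 136 130 125 130 137 135 117  98  90]
 [ 84  86  96 124 145 142 123 110 103 112 135 145 127 101  87]
 [ 82  82  94 126 146 140 117 100 101 113 136 145 128  96  84]
 [ 83  82  88 112 137 137 129 120 120 128 141 139 116  88  81]
 [ 83  80  81  93 110 122 128 126 125 129 129 117  95  79  78]
 [ 81  81  76  79  89 100 107 111 111 109 102  92  81  78  75]
 [ 83  80  77  74  78  84  90  94  93  91  87  81  77  74  72]
 [ 82  79  76  72  72  78  83  85  87  85  82  76  71  68  68]
 [ 82  82  77  69  68  73  76  79  80  79  77  72  67  64  66]
 [ 83  80  75  70  68  69  70  71  74  73  71  69  67  69  69]]
```

```bash
python3 -m handwheel '[[[255,-0.6,-0.3,15,0,0,0],[255,-0.6,-0.3,35,0,0,0],[255,-0.6,-0.3,55,0,0,0],[255,-0.6,-0.3,65,0,0,0],[255,-0.6,-0.3,65,0,0,0],[255,-0.6,-0.3,65,0,0,0]]]'; python3 - <<'E'
from h import *
np.set_printoptions(precision=4,suppress=True)
go([.5224,-.0278,.0423],99.3)
o=[]
for n,x,y in(("side",230,140),("top",232,180)):
    im=snapshot(n)[:,:,::-1];cv2.imwrite(f"pics/{n}9.png",im); o.append(cv2.resize(im[y:y+64,x:x+64],None,fx=6,fy=6,interpolation=cv2.INTER_CUBIC))
cv2.imwrite("pics/z9.png",cv2.hconcat(o))
E
```

```text
t: 8.68
tcp_pos: [0.5229, -0.0277, 0.071]
ee_rot: [0.647, 0.762, 0.0, 0.0]
wrist_force: [-0.4, -0.1, -6.1]
gripper_width: 0.649
now [ 0.5229 -0.0277  0.071 ] yaw 99.3 tilt 0.06 -> shift mm [-0.  -0.5 28.7] az -0.0 w 0.649
```

View pics/z9.png

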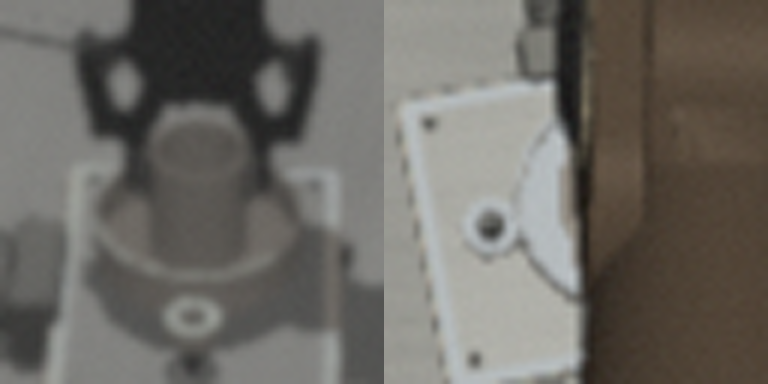

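The tube is over the post with no extra force, and in the top view the peg at (491,226) is centred in the ear hole. I'll lower it the last 29 mm.

```bash
python3 -m handwheel '[[[255,0,-0.4,8,0,0,0],[255,0,-0.4,14,0,0,0],[255,0,-0.4,20,0,0,0],[255,0,-0.4,20,0,0,0]]]';  python3 -m handwheel '[[[255,0,0,4,0,0,0],[255,0,0,8,0,0,0],[255,0,0,8,0,0,0],[255,0,0,8,0,0,0]]]'; python3 -c "
from h import *
go([.5224,-.0278,.0423],99.3)"
```

```text
t: 9.28
tcp_pos: [0.5216, -0.0278, 0.0497]
ee_rot: [0.647, 0.762, -0.0, -0.0]
wrist_force: [-0.4, -0.1, -7.7]
gripper_width: 0.653
t: 9.78
tcp_pos: [0.522, -0.0277, 0.0424]
ee_rot: [0.647, 0.762, 0.0, -0.0]
wrist_force: [-0.1, 0.5, -5.8]
gripper_width: 0.649
now [ 0.522  -0.0277  0.0424] yaw 99.3 tilt 0.00 -> shift mm [-0.2  0.4  0.1] az -0.0 w 0.649
```

```bash
python3 -m handwheel '[[[255,0,0,1,0,0,0],[255,0,0,2,0,0,0],[255,0,0,2,0,0,0]]]'; python3 -c "
from h import *
go([.5224,-.0278,.0423],99.3)
o=[]
for n,x,y in(('side',230,140),('top',232,180)):
    im=snapshot(n)[:,:,::-1]; o.append(cv2.resize(im[y:y+64,x:x+64],None,fx=6,fy=6,interpolation=cv2.INTER_CUBIC))
cv2.imwrite('pics/z10.png',cv2.hconcat(o))"
```

```text
t: 10.15
tcp_pos: [0.5221, -0.0277, 0.0423]
ee_rot: [0.647, 0.762, 0.0, 0.001]
wrist_force: [-5.5, -0.1, 9.9]
gripper_width: 0.655
now [ 0.5221 -0.0277  0.0423] yaw 99.3 tilt 0.08 -> shift mm [-0.2  0.3  0. ] az 0.0 w 0.655
```

View pics/z10.png

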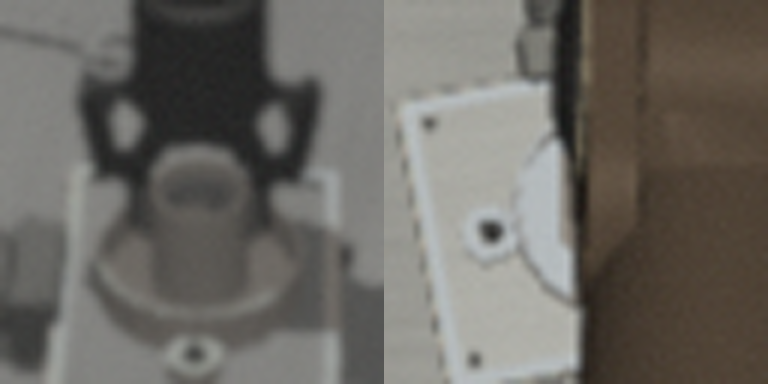

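The bowl is seated: the force has flipped to +10 N and the peg shows inside the ear at (195,353) side and (491,231) top. I'll release and rise.

```bash
python3 -m handwheel '[[[0,0,0,-1,0,0,0],[0,0,0,-1,0,0,0],[0,0,0,-1,0,0,0],[0,0,0,-1,0,0,0]]]'; python3 -m handwheel '[[[0,0,0,-20,0,0,0],[0,0,0,-60,0,0,0],[0,0,0,-110,0,0,0],[0,0,0,-140,0,0,0],[0,0,0,-140,0,0,0]]]'; python3 -c "
from h import *
go([.444,.379,.18],183)
o=[]
for n,x,y in(('side',230,140),('top',232,180)):
    im=snapshot(n)[:,:,::-1]; o.append(cv2.resize(im[y:y+64,x:x+64],None,fx=6,fy=6,interpolation=cv2.INTER_CUBIC))
cv2.imwrite('pics/z11.png',cv2.hconcat(o))"
```

```text
t: 10.75
tcp_pos: [0.5221, -0.0278, 0.0413]
ee_rot: [0.647, 0.762, -0.0, 0.0]
wrist_force: [0.0, 0.1, 0.1]
gripper_width: 1.001
t: 11.38
tcp_pos: [0.5235, -0.0278, 0.184]
ee_rot: [0.647, 0.762, 0.001, 0.002]
wrist_force: [-0.2, 0.8, -0.3]
gripper_width: 1.0
now [ 0.5235 -0.0278  0.184 ] yaw 99.3 tilt 0.28 -> shift mm [414.3 -12.8   3.5] az -83.7 w 1.0
```

View pics/z11.png

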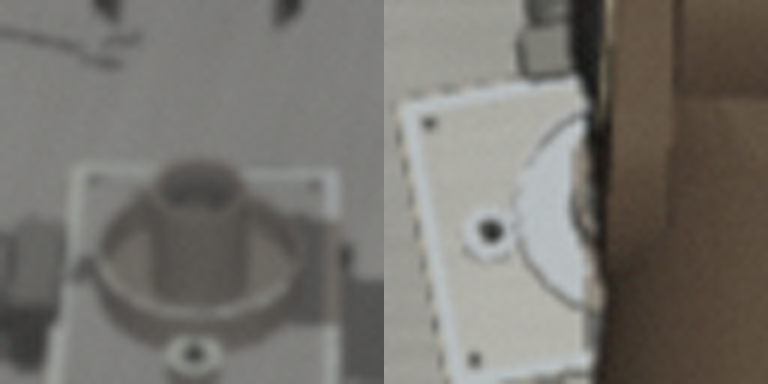

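The bowl sits level on the base at (195,250) with the peg in its ear, and the gripper is clear. Next I'll move to the cap.

```bash
python3 -m handwheel '[[[0,40,-1,0,0,0,-10],[0,95,-3,0,0,0,-20],[0,150,-5,0,0,0,-30],[0,205,-7,0,0,0,-40],[0,260,-8,0,0,0,-50],[0,315,-10,10,0,0,-60],[0,370,-12,30,0,0,-70],[0,414,-13,50,0,0,-80],[0,414,-13,60,0,0,-83.7],[0,414,-13,60,0,0,-83.7]]]'; python3 - <<'E'
from h import *
go([.444,.379,.032],183)
o=[]
for n,x,y in(('side',229,240),('top',120,208)):
    im=snapshot(n)[:,:,::-1]; im=np.clip(cv2.resize(im[y:y+64,x:x+64],None,fx=6,fy=6,interpolation=cv2.INTER_CUBIC)*1.3,0,255).astype(np.uint8)
    o.append(im)
cv2.imwrite('pics/z12.png',cv2.hconcat(o))
print(read_state()["joints"])
E
```

```text
t: 12.72
tcp_pos: [0.4407, 0.3782, 0.1186]
ee_rot: [-0.026, 1.0, -0.002, -0.002]
wrist_force: [-0.6, -0.5, -1.3]
gripper_width: 1.0
now [0.4407 0.3782 0.1186] yaw -177.0 tilt 0.29 -> shift mm [-3.7  0.9 86.6] az 0.0 w 1.0
[ 7.07778066e-01  2.43112378e-01 -6.07047104e-02  1.26854400e+00
 -5.08307231e-05  6.57005051e-01]
```

View pics/z12.png

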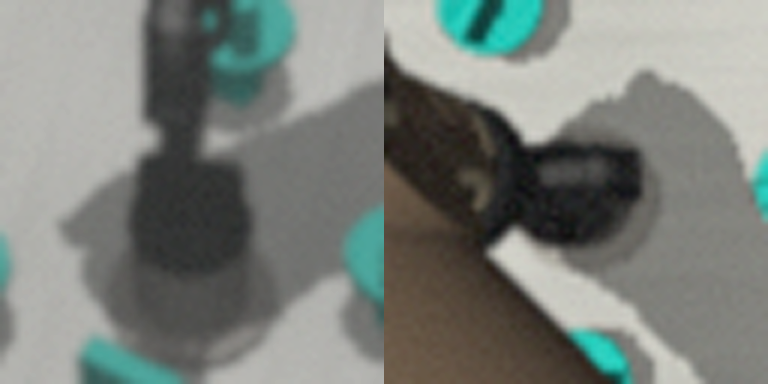

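```bash
python3 -m handwheel '[[[0,-2,0.5,20,0,0,0],[0,-3,1,45,0,0,0],[0,-3.5,1,45,0,0,0],[0,-3.5,1,45,0,0,0]]]'; python3 - <<'E'
from h import *
go([.444,.379,.032],183)
s=read_state(); R=Ro.from_quat(s["ee_rot"]).as_matrix(); T=s["tcp_pos"]
o=[]
for n,x,y in(('side',229,240),('top',120,208)):
    im=snapshot(n)[:,:,::-1]; im=np.clip(cv2.resize(im[y:y+64,x:x+64],None,fx=6,fy=6,interpolation=cv2.INTER_CUBIC)*1.5,0,255).astype(np.uint8)
    def line(P,col):
        p=np.array([pj(n,q) for q in P]); p=((p-[x,y]+.5)*6-.5).round().astype(int); cv2.polylines(im,[p.reshape(-1,1,2)],False,col,1)
    A=np.array([.444,.379,0]);a=np.radians(3);bx=np.array([np.cos(a),np.sin(a),0]);by=np.array([-np.sin(a),np.cos(a),0])
    line([A+bx*i*.025+by*j*.007+[0,0,.102] for i,j in((1,1),(1,-1),(-1,-1),(-1,1),(1,1))],(0,0,255))
    for sg in(1,-1): line([T+R[:,0]*i*.011+sg*R[:,1]*.0425-R[:,2]*.050 for i in(-1,1)],(0,255,255))
    o.append(im)
cv2.imwrite('pics/z13.png',cv2.hconcat(o))
E
```

```text
t: 13.32
tcp_pos: [0.4463, 0.3798, 0.0776]
ee_rot: [-0.026, 1.0, 0.0, 0.0]
wrist_force: [1.2, 0.8, 0.5]
gripper_width: 0.996
now [0.4463 0.3798 0.0776] yaw -177.1 tilt 0.07 -> shift mm [ 2.4 -0.7 45.6] az -0.1 w 0.996
```

View pics/z13.png

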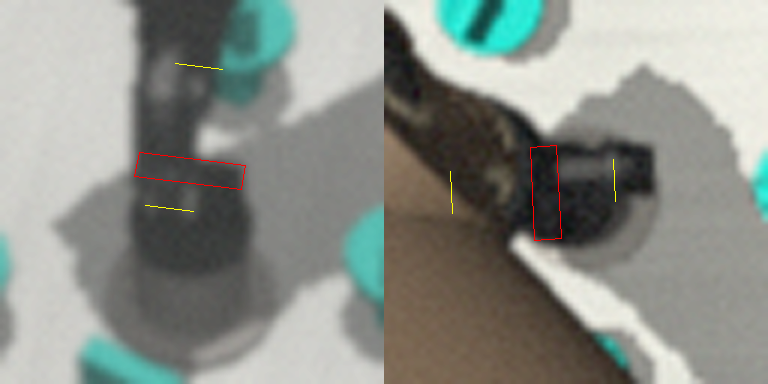

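```bash
python3 -m handwheel '[[[0,1.5,0,20,0,0,0],[0,2,0,35,0,0,0],[0,2,0,43,0,0,0],[0,2,0,45,0,0,0],[0,2,0,45,0,0,0]]]'; python3 -m handwheel '[[[255,0,0,0,0,0,0],[255,0,0,0,0,0,0],[255,0,0,0,0,0,0],[255,0,0,0,0,0,0],[255,0,0,0,0,0,0]]]' 60; python3 - <<'E'
from h import *
go([.444,.379,.032],183)
o=[]
for n,x,y in(('side',229,240),('top',120,208)):
    im=snapshot(n)[:,:,::-1]; im=np.clip(cv2.resize(im[y:y+64,x:x+64],None,fx=6,fy=6,interpolation=cv2.INTER_CUBIC)*1.5,0,255).astype(np.uint8)
    o.append(im)
cv2.imwrite('pics/z14.png',cv2.hconcat(o))
E
```

```text
t: 14.05
tcp_pos: [0.4439, 0.38, 0.0317]
ee_rot: [-0.026, 1.0, 0.0, 0.0]
wrist_force: [0.5, 0.7, -0.2]
gripper_width: 1.0
t: 14.68
tcp_pos: [0.4439, 0.3799, 0.0316]
ee_rot: [-0.026, 1.0, 0.0, 0.0]
wrist_force: [-0.5, -0.4, 2.0]
gripper_width: 0.157
now [0.4439 0.3799 0.0316] yaw -177.0 tilt 0.02 -> shift mm [-0.1 -0.9 -0.4] az -0.0 w 0.157
```

View pics/z14.png

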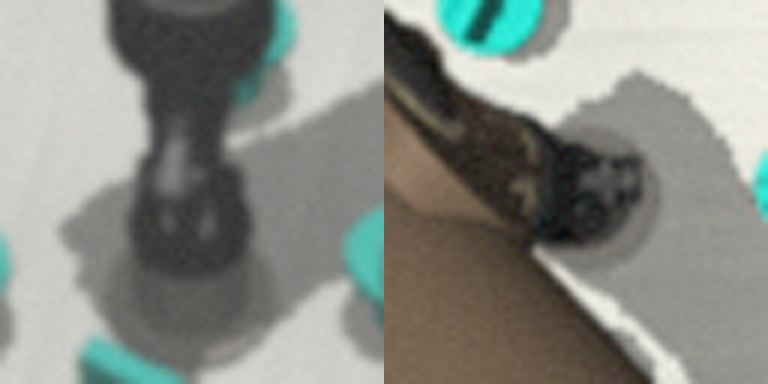

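The cap bar is gripped at width 0.157, about 13.4 mm, with the fingers centred on it at about (190,215) in the side crop. I'll lift.

```bash
python3 -m handwheel '[[[255,0,0,-20,0,0,0],[255,0,0,-60,0,0,0],[255,0,0,-100,0,0,0],[255,0,0,-130,0,0,0],[255,0,0,-130,0,0,0],[255,0,0,-130,0,0,0]]]'; python3 - <<'E'
from h import *
go([.5221,-.0277,.165],189.25)
s=read_state(); R=Ro.from_quat(s["ee_rot"]).as_matrix(); T=s["tcp_pos"]
o=[]
for n,x,y in(('side',229,195),('top',110,208)):
    im=snapshot(n)[:,:,::-1]; im=np.clip(cv2.resize(im[y:y+64,x:x+64],None,fx=6,fy=6,interpolation=cv2.INTER_CUBIC)*1.5,0,255).astype(np.uint8)
    o.append(im.copy())
    def line(P,col):
        p=np.array([pj(n,q) for q in P]); p=((p-[x,y]+.5)*6-.5).round().astype(int); cv2.polylines(im,[p.reshape(-1,1,2)],False,col,1)
    circ=lambda r,zz:[[T[0]+r*np.cos(a),T[1]+r*np.sin(a),zz] for a in np.linspace(0,6.29,60)]
    z=T[2]-.0316+.056
    line(circ(.03,z),(0,0,255));line(circ(.03,z+.008),(0,0,255));line(circ(.014,z-.04),(0,255,255))
    o.append(im)
cv2.imwrite('pics/z15.png',cv2.hconcat([o[0],o[1]]));cv2.imwrite('pics/z15t.png',cv2.hconcat([o[2],o[3]]))
print(s["wrist_force"])
E
```

```text
t: 15.52
tcp_pos: [0.4432, 0.3794, 0.1598]
ee_rot: [-0.026, 1.0, -0.001, -0.001]
wrist_force: [-0.0, -0.6, -2.3]
gripper_width: 0.154
now [0.4432 0.3794 0.1598] yaw -177.0 tilt 0.12 -> shift mm [ -57.5 -410.7   -4.8] az -6.3 w 0.154
[-0.01211168 -0.57404061 -2.29233341]
```

View pics/z15.png

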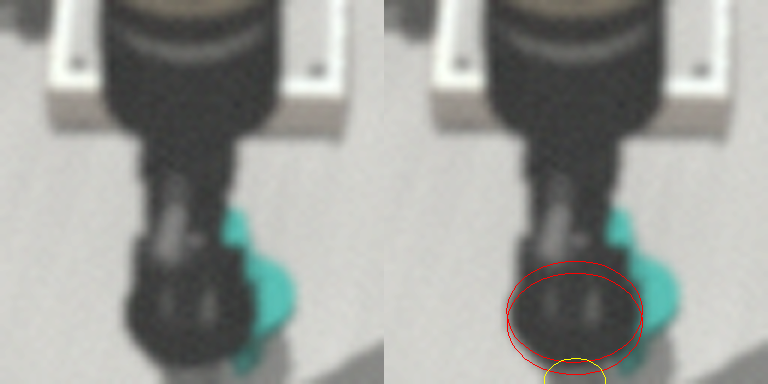

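View pics/z15t.png

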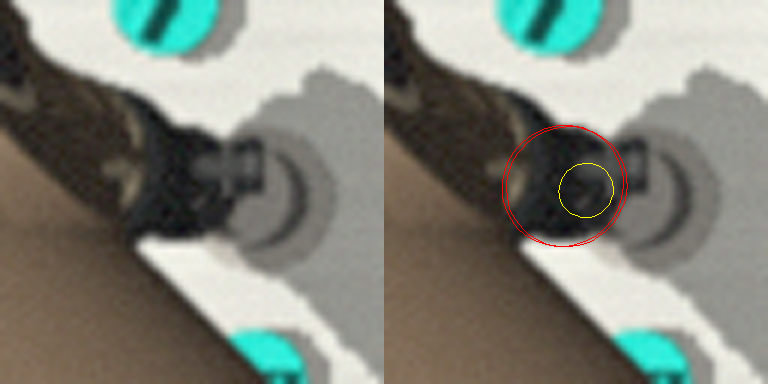

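In the side view the cap hangs upright, flange centred at column 191 exactly as predicted. In height it sits about 1.5 px above my prediction, so I'll rely on force for depth. Next is the move to above the post.

```bash
python3 -m handwheel '[[[255,-5,-40,-8,0,0,0],[255,-13,-95,-12,0,0,-1],[255,-21,-150,-12,0,0,-2],[255,-29,-205,-12,0,0,-3],[255,-37,-260,-12,0,0,-4],[255,-44,-315,-12,0,0,-5],[255,-51,-370,-12,0,0,-6],[255,-57,-410,-12,0,0,-6.3],[255,-57,-410,-12,0,0,-6.3],[255,-57,-410,-12,0,0,-6.3]]]'; cat > ov.py <<'E'
from h import *
import sys
tag=sys.argv[1]
go([.5221,-.0277,.0906],189.25)
s=read_state(); R=Ro.from_quat(s["ee_rot"]).as_matrix(); T=s["tcp_pos"]; print("F",s["wrist_force"].round(1),"M",s["moment"].round(3))
o=[]
for n,x,y in(('side',232,125),('top',230,180)):
    im=snapshot(n)[:,:,::-1]; im=np.clip(cv2.resize(im[y:y+80,x:x+64],None,fx=6,fy=6,interpolation=cv2.INTER_CUBIC)*1.5,0,255).astype(np.uint8)
    o.append(im)
cv2.imwrite(f'pics/z{tag}.png',cv2.hconcat(o))
E
python3 ov.py 16
```

```text
t: 16.88
tcp_pos: [0.5215, -0.0264, 0.1724]
ee_rot: [-0.081, 0.997, 0.0, -0.001]
wrist_force: [0.2, -0.0, -1.8]
gripper_width: 0.154
now [ 0.5215 -0.0264  0.1724] yaw -170.7 tilt 0.11 -> shift mm [-0.6 -1.4 81.8] az 0.0 w 0.154
F [ 0.2 -0.  -1.8] M [ 0.02  -0.04   0.006]
```

View pics/z16.png

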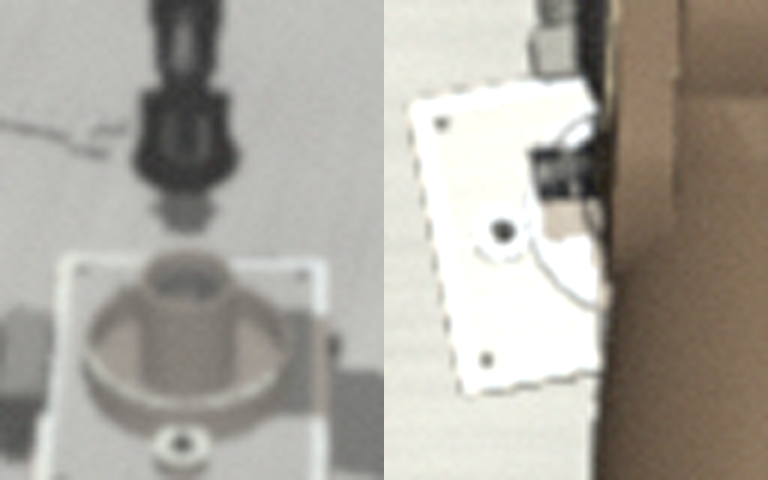

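The cap hangs over the post: flange column about 187 and tube column about 187, with the lugs visible along x. I'll lower it in stages.

```bash
python3 -m handwheel '[[[255,-0.3,-1.3,15,0,0,0],[255,-0.6,-1.4,30,0,0,0],[255,-0.6,-1.4,45,0,0,0],[255,-0.6,-1.4,45,0,0,0],[255,-0.6,-1.4,45,0,0,0]]]'; python3 ov.py 17
```

```text
t: 17.6
tcp_pos: [0.5229, -0.0279, 0.1285]
ee_rot: [-0.081, 0.997, 0.0, 0.0]
wrist_force: [-0.3, 0.3, -2.8]
gripper_width: 0.154
now [ 0.5229 -0.0279  0.1285] yaw -170.7 tilt 0.00 -> shift mm [ 0.8  0.3 37.9] az 0.0 w 0.154
F [-0.3  0.3 -2.8] M [ 0.016  0.037 -0.015]
```

View pics/z17.png

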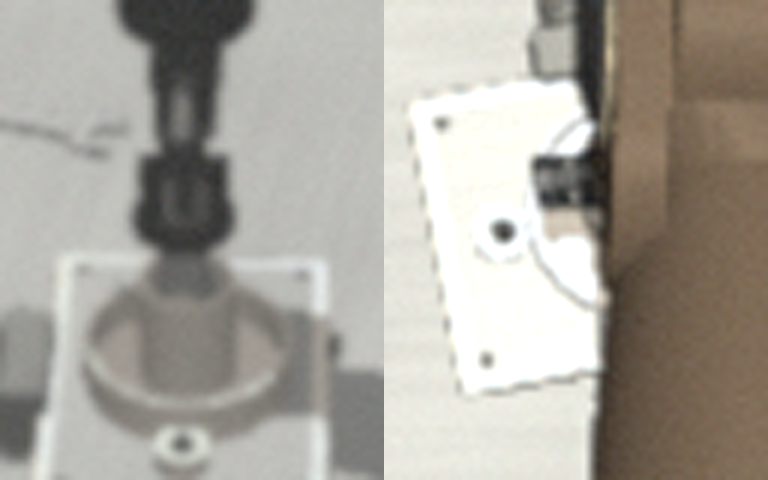

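```bash
python3 -m handwheel '[[[255,0.6,0.1,6,0,0,0],[255,0.6,0.1,12,0,0,0],[255,0.6,0.1,12,0,0,0]]]'; python3 -m handwheel '[[[255,0,0,4,0,0,0],[255,0,0,8,0,0,0],[255,0,0,8,0,0,0]]]';python3 ov.py 18
```

```text
t: 18.08
tcp_pos: [0.5218, -0.0279, 0.1157]
ee_rot: [-0.081, 0.997, 0.0, -0.001]
wrist_force: [0.3, -0.3, -2.5]
gripper_width: 0.155
t: 18.45
tcp_pos: [0.522, -0.0279, 0.108]
ee_rot: [-0.081, 0.997, 0.0, -0.0]
wrist_force: [0.6, 0.5, -2.6]
gripper_width: 0.153
now [ 0.522  -0.0279  0.108 ] yaw -170.7 tilt 0.04 -> shift mm [-0.1  0.2 17.4] az 0.0 w 0.153
F [ 0.6  0.5 -2.6] M [ 0.011 -0.015  0.054]
```

View pics/z18.png

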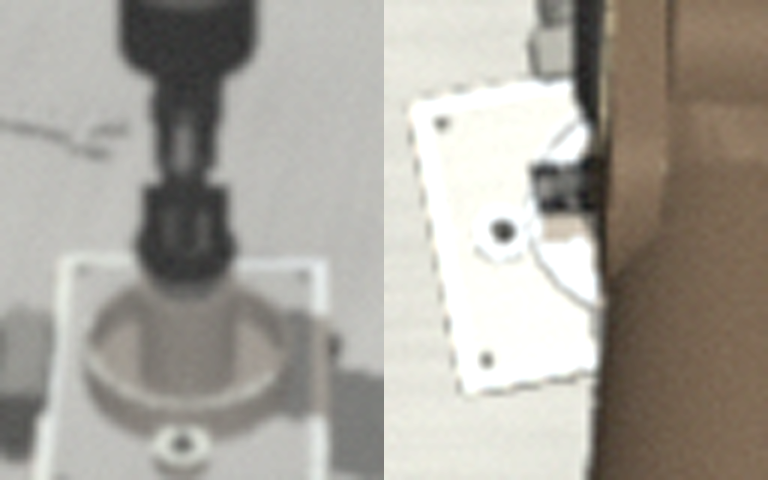

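```bash
python3 -m handwheel '[[[255,0,0,4,0,0,0],[255,0,0,8,0,0,0],[255,0,0,10,0,0,0],[255,0,0,10,0,0,0]]]';  python3 -m handwheel '[[[255,0,0,3,0,0,0],[255,0,0,6,0,0,0],[255,0,0,6,0,0,0]]]'
```

```text
t: 19.05
tcp_pos: [0.5225, -0.028, 0.0987]
ee_rot: [-0.081, 0.997, -0.0, 0.0]
wrist_force: [-1.9, -1.7, 3.4]
gripper_width: 0.158
t: 19.42
tcp_pos: [0.5224, -0.028, 0.0924]
ee_rot: [-0.081, 0.997, -0.0, 0.0]
wrist_force: [-1.6, -1.8, 5.0]
gripper_width: 0.156
```

```bash
python3 -m handwheel '[[[255,0,0,1,0,0,0],[255,0,0,2,0,0,0],[255,0,0,3,0,0,0],[255,0,0,3,0,0,0]]]' 90; python3 ov.py 19
```

```text
t: 19.92
tcp_pos: [0.5225, -0.028, 0.0907]
ee_rot: [-0.081, 0.997, -0.0, 0.001]
wrist_force: [-3.9, -1.2, 12.4]
gripper_width: 0.155
now [ 0.5225 -0.028   0.0907] yaw -170.7 tilt 0.08 -> shift mm [0.4 0.4 0.1] az 0.0 w 0.155
F [-3.9 -1.2 12.4] M [-0.297  0.727 -0.064]
```

View pics/z19.png

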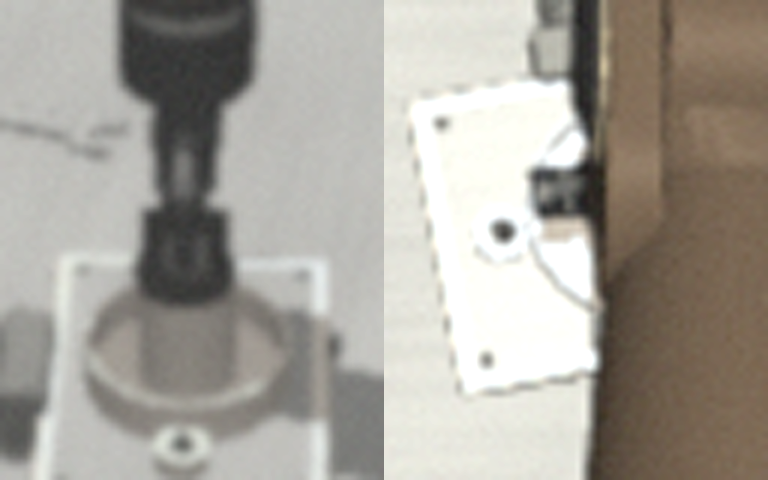

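TCP z is 0.0907, which matches fully in (0.0906), with about 14 N on the stop. I'll twist clockwise with light down-push, 30° first.

```bash
python3 -m handwheel '[[[255,0,0,0.5,0,0,4],[255,0,0,1,0,0,10],[255,0,0,1,0,0,16],[255,0,0,1,0,0,23],[255,0,0,1,0,0,30],[255,0,0,1,0,0,30]]]'; python3 ov.py 20
```

```text
t: 20.78
tcp_pos: [0.5229, -0.0279, 0.0906]
ee_rot: [0.18, 0.984, 0.0, 0.001]
wrist_force: [-4.4, -0.9, 17.1]
gripper_width: 0.151
now [ 0.5229 -0.0279  0.0906] yaw 159.2 tilt 0.16 -> shift mm [ 0.9 -0.1  0. ] az -30.0 w 0.151
F [-4.4 -0.9 17.1] M [-0.164  1.12  -0.141]
```

```bash
python3 -m handwheel '[[[255,0.3,-0.1,0,0,0,7],[255,0.6,-0.2,0,0,0,15],[255,0.6,-0.2,0,0,0,23],[255,0.6,-0.2,0,0,0,31],[255,0.6,-0.2,0,0,0,39],[255,0.6,-0.2,0,0,0,47],[255,0.6,-0.2,0,0,0,55],[255,0.6,-0.2,0,0,0,60],[255,0.6,-0.2,0,0,0,60]]]'; python3 ov.py 21
```

```text
t: 22.0
tcp_pos: [0.5228, -0.0278, 0.0907]
ee_rot: [0.648, 0.762, 0.001, 0.001]
wrist_force: [-3.2, -0.3, 16.6]
gripper_width: 0.15
now [ 0.5228 -0.0278  0.0907] yaw 99.3 tilt 0.21 -> shift mm [ 0.2 -0.7  0.1] az -90.0 w 0.15
F [-3.2 -0.3 16.6] M [-0.141  0.889 -0.057]
```

View pics/z21.png

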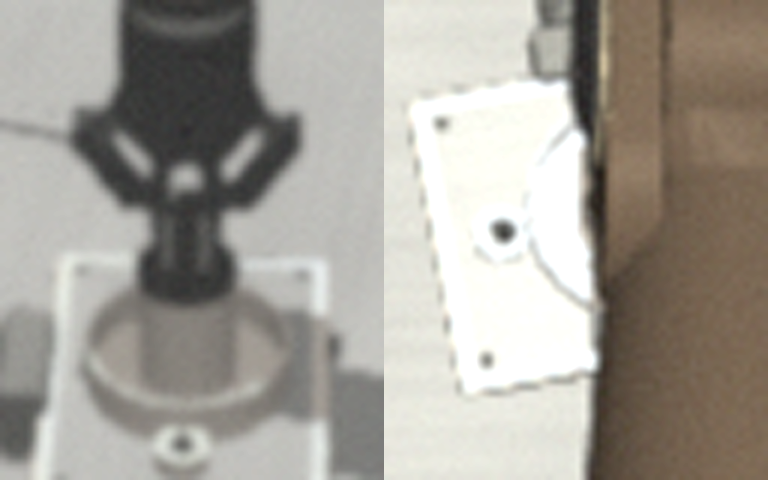

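```bash
python3 -m handwheel '[[[255,0,0,0,0,0,2],[255,0,0,0,0,0,4],[255,0,0,0,0,0,4],[255,0,0,0,0,0,4]]]'; python3 ov.py 22; python3 -c "
import cv2;i=cv2.imread('pics/z22.png')[150:350,80:300];cv2.imwrite('pics/z22z.png',cv2.resize(i,None,fx=2.5,fy=2.5,interpolation=cv2.INTER_CUBIC))"
```

```text
t: 22.6
tcp_pos: [0.523, -0.0278, 0.0906]
ee_rot: [0.674, 0.739, 0.001, 0.001]
wrist_force: [-2.2, -1.2, 16.0]
gripper_width: 0.152
now [ 0.523  -0.0278  0.0906] yaw 95.3 tilt 0.22 -> shift mm [ 0.2 -0.8  0. ] az -93.9 w 0.152
F [-2.2 -1.2 16. ] M [-0.137  0.763  0.171]
```

View pics/z22z.png

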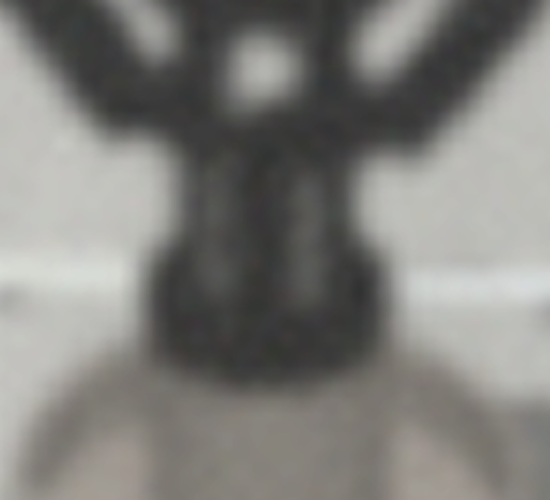

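The cap is turned about 94°: the bar is end-on between the fingers, the flange is on the tube, and the z moment jumped to +0.17 N m as it reached the stop. The push holds at 16 N, so I'll let it settle briefly and hand in.

```bash
python3 -m handwheel '[[[255,0,0,0,0,0,0],[255,0,0,0,0,0,0]]]'; python3 -c "
from station import *
s=read_state();print(s['wrist_force'],s['moment'],s['qvel'].round(3));print(job_done())"
```

```text
t: 22.95
tcp_pos: [0.5229, -0.0278, 0.0906]
ee_rot: [0.674, 0.739, 0.001, 0.001]
wrist_force: [-2.5, -1.2, 16.5]
gripper_width: 0.153
[-2.51592633 -1.22342601 16.52384279] [-0.13906278  0.78668881  0.17025761] [ 0.     0.001  0.001  0.002  0.001 -0.001]
the job is handed in; nothing more can be done
None
```

I seated the bowl on its two pegs, then pushed the cap fully into the post and twisted it clockwise to its stop. I handed the job in at about 23 s with the cap still gripped. The hand-in gave no verdict.

**Last checks:**
- **Bowl:** it sits level with a peg visible through the ear nearer the cameras. The arm hid the other ear.
- **Cap depth:** the flange is down on the tube, with TCP z at 0.0906 m, my computed fully-in height. The arm is holding about 16 N of push.
- **Turn:** the tool turned about 94°, and the z moment rose to +0.17 N m, which fits the rotor spring and stop. The picture shows the bar end-on between the jaws.
- **Grip and position:** the jaws hold at an opening of 0.153 (13 mm), with the grip set to 90 N. The TCP is within about 1 mm of the measured post axis.

**Not confirmed or in disagreement:**
- The plunger and rotor joint values can't be read, so depth and turn are inferred from pose, force and pictures. The camera height of the lifted cap was also about 1.5 px off my prediction, so I set depth by force.
- The visible fingertips were about 37 mm further back along the tool than the reported TCP. The first grasp of the bowl closed on nothing above the tube; I measured the offset in the pictures and gripped lower, which worked.
- I did not re-measure the bottle, wrench and beaker at the end. The arm never went near them.

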